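# Batch rail ends through the chute and hang the basket on the balancer

## Task

First lay all the loose rail ends in the chute's tipping tray and set the diverter flap so that they will go to the basket and not to the offcut box; then tip the tray fully over so that they slide into the basket, and bring it back level. Then hang the filled basket by its bar in the notch of the spring-balanced arm, gently: keep hold of it while the arm sinks, and let go only when the arm carries it and has settled. Put any rail that strays into the basket too, and leave everything else on the bench alone.

Things in the scene. Friction and masses are not known exactly. Their poses are not given: they have to be found in the camera images.
- chute: Fixed plywood and metal two-way chute: funnel 112 x 148 mm in plan, open on top. Origin on the bench under the funnel's middle; x away from the robot (tray to funnel), y left, z up. Wall tops: sides (y +-72 mm) 232, robot side (x -52) 205, far side (x +52) 270 mm. Exits at y +72 and -72 mm, 83 mm up; parts fall into the box there, centred 154 mm from the middle.
- flap (a joint): Diverter flap in the funnel: steel plate hinged along the chute's x, 155 mm above the bench, in the middle. 0 = upright, +0.70 rad = leaning on the chute's +y wall (parts go out at the -y exit), -0.70 = leaning on the -y wall (parts go out at +y). Starts near 0; stiff hinge (0.25 N m), stays where left.
- flap_tab (a point): Middle of the top edge of the dark wooden tab on the flap, 133 mm from the flap's hinge; the tab is 8 mm thick, 34 mm along the chute's x, and stands out 28 mm above the steel plate. It lies 27 mm to the far side of the chute's middle. Push or pinch it to set the flap.
- tray (a joint): Plywood tipping tray on the robot side of the funnel, hinged along the chute's y; axis 60 mm to the robot side of the chute's middle, 250 mm above the bench, level with the tray floor's upper face. 0 = level (stop), 1.0 rad = tipped fully over into the funnel (stop). Stiff hinge (0.4 N m), stays where left.
- tray_floor (a point): On the tray floor's upper face, middle of the flat part: 78 mm along the chute's x, walled at the robot end; at the funnel end a lip 30 mm long slopes up by 23 degrees (12 mm). Inside 124 mm wide along y, side walls 45 mm high. 34 mm to the robot side of the hinge when level. Rails lying along x fit side by side, and may be stacked two high.
- tray_handle (a point): Middle of the tray's handle: a steel bar 12 mm thick, 90 mm long along the chute's y, on the robot side of the tray, 33 mm behind its end wall. It lies 108 mm from the hinge towards the robot and 10 mm above the tray floor; it swings up and towards the funnel as the tray is tipped.
- basket: Loose plywood basket, 140 x 150 x 58 mm, open on top, walls 4 mm, floor 10 mm thick, 0.28 to 0.42 kg empty. Steel bail from the end walls: its level flat top bar, 12 mm wide, 8 mm high, 136 mm long along the basket's x, runs over the middle 170 mm above the underside, a dark wooden grip block above it. Origin: centre of the underside, z up. Starts at either exit of the chute.
- basket_grip (a point): Grip point on the basket's wooden grip block, 210 mm above its underside; the block is 22 mm along the basket's x, 36 mm along its y and reaches from 186 to 226 mm; a thin stem joins it to the bar.
- basket_bar (a point): Middle of the basket's bar, on its centre line, 170 mm above the basket's underside.
- offcut_box: Cardboard offcut box without a bail, 140 x 150 x 50 mm, fixed, at the other exit of the chute. Origin: centre of its underside. Not to be filled.
- balancer: Spring-balanced swing arm: a grey stand (130 mm square foot, fork 260 mm high) fixed on the bench, with a steel arm. Origin: on the bench under the arm's notch, z up. The stand is at x = 250 mm of this frame; the arm runs from it along -x to the notch.
- beam (a joint): Swing of the balancer's arm about a level axis, spring 8 N m/rad, lightly damped: about 0 = level and empty, grows as the arm's end sinks (0.25 m from axis to notch). The loaded basket makes it sink about 0.12 to 0.22 rad (30 to 55 mm) and leaves the basket clear of the bench.
- notch (a point): Centre line of the basket's bar when it lies in the V notch on top of the arm, 250 mm out from the arm's axis (itself 240 mm above the bench), 256 mm up when empty. The arm is 14 mm wide, 24 mm high and ends 35 mm past the notch; the V's cheeks rise 19 mm above the arm before and behind the bar, about 37 mm apart at the top, so the bar must lie level across the arm, at right angles to it.
- rail0_c (a point): Centre of rail 0: a short pale softwood rail end, 65 mm long along its x, the body 48 x 30 (y) x 24 (z) mm from x = -32 to +16 mm, then a tenon 18 x 12 mm at the +x end; 50 g, lying flat on the bench. Two to four of the rails are there in a run.
- rail1_c (a point): Centre of rail 1: a short pale softwood rail end, 65 mm long along its x, the body 48 x 30 (y) x 24 (z) mm from x = -32 to +16 mm, then a tenon 18 x 12 mm at the +x end; 50 g, lying flat on the bench. Two to four of the rails are there in a run.
- rail2_c (a point): Centre of rail 2: a short pale softwood rail end, 65 mm long along its x, the body 48 x 30 (y) x 24 (z) mm from x = -32 to +16 mm, then a tenon 18 x 12 mm at the +x end; 50 g, lying flat on the bench. Two to four of the rails are there in a run.
- rail3_c (a point): Centre of rail 3: a short pale softwood rail end, 65 mm long along its x, the body 48 x 30 (y) x 24 (z) mm from x = -32 to +16 mm, then a tenon 18 x 12 mm at the +x end; 50 g, lying flat on the bench. Two to four of the rails are there in a run.
- glue: White glue bottle, 150 mm tall, loose, not part of the job: leave it where it is.
- tape: Yellow tape roll, 90 mm across, loose, not part of the job: leave it where it is.
- sander: Cork sanding block, 100 mm, loose, not part of the job: leave it where it is.
- pot: Dark steel pot, 100 mm tall, loose, not part of the job: leave it where it is.
Mind the look-alikes: they are no part of the job. What is shaped like the part that bears rail3_c but turquoise is not meant. Leave any pink look-alike of the part that bears rail0_c alone.

How it is judged:
On the way, in this order (a step that is already met when the one before it is completed fails the run):
1. all rails lie in the level tray (one that has already slid down into the basket counts too, but not all of them), and the flap leans over (more than 0.55 rad) so as to send them to the basket (((x of rail0_c in the frame of tray_floor between -0.05 and 0.05 m and y of rail0_c in the frame of tray_floor between -0.065 and 0.065 m and z of rail0_c in the frame of tray_floor between -0.005 and 0.08 m) or (x of rail0_c in the frame of basket between -0.07 and 0.07 m and y of rail0_c in the frame of basket between -0.075 and 0.075 m and z of rail0_c in the frame of basket between -0.005 and 0.1 m)) and ((x of rail1_c in the frame of tray_floor between -0.05 and 0.05 m and y of rail1_c in the frame of tray_floor between -0.065 and 0.065 m and z of rail1_c in the frame of tray_floor between -0.005 and 0.08 m) or (x of rail1_c in the frame of basket between -0.07 and 0.07 m and y of rail1_c in the frame of basket between -0.075 and 0.075 m and z of rail1_c in the frame of basket between -0.005 and 0.1 m)) and ((x of rail2_c in the frame of tray_floor between -0.05 and 0.05 m and y of rail2_c in the frame of tray_floor between -0.065 and 0.065 m and z of rail2_c in the frame of tray_floor between -0.005 and 0.08 m) or (x of rail2_c in the frame of basket between -0.07 and 0.07 m and y of rail2_c in the frame of basket between -0.075 and 0.075 m and z of rail2_c in the frame of basket between -0.005 and 0.1 m)) and ((x of rail3_c in the frame of tray_floor between -0.05 and 0.05 m and y of rail3_c in the frame of tray_floor between -0.065 and 0.065 m and z of rail3_c in the frame of tray_floor between -0.005 and 0.08 m) or (x of rail3_c in the frame of basket between -0.07 and 0.07 m and y of rail3_c in the frame of basket between -0.075 and 0.075 m and z of rail3_c in the frame of basket between -0.005 and 0.1 m)) and ((x of rail0_c in the frame of tray_floor between -0.05 and 0.05 m and y of rail0_c in the frame of tray_floor between -0.065 and 0.065 m and z of rail0_c in the frame of tray_floor between -0.005 and 0.08 m) or (x of rail1_c in the frame of tray_floor between -0.05 and 0.05 m and y of rail1_c in the frame of tray_floor between -0.065 and 0.065 m and z of rail1_c in the frame of tray_floor between -0.005 and 0.08 m) or (x of rail2_c in the frame of tray_floor between -0.05 and 0.05 m and y of rail2_c in the frame of tray_floor between -0.065 and 0.065 m and z of rail2_c in the frame of tray_floor between -0.005 and 0.08 m) or (x of rail3_c in the frame of tray_floor between -0.05 and 0.05 m and y of rail3_c in the frame of tray_floor between -0.065 and 0.065 m and z of rail3_c in the frame of tray_floor between -0.005 and 0.08 m)) and value of joint tray below 0.15 rad and ((y of basket_grip in the frame of chute above 0 m and value of joint flap below -0.55 rad) or (y of basket_grip in the frame of chute below 0 m and value of joint flap above 0.55 rad))), for 0.2 s.
2. the tray is tipped fully over (past 0.85 rad) (value of joint tray above 0.85 rad), for 0.1 s.
3. the tray is level again (within 0.1 rad) and all rails lie in the basket (x of rail0_c in the frame of basket between -0.07 and 0.07 m and y of rail0_c in the frame of basket between -0.075 and 0.075 m and z of rail0_c in the frame of basket between -0.005 and 0.1 m and x of rail1_c in the frame of basket between -0.07 and 0.07 m and y of rail1_c in the frame of basket between -0.075 and 0.075 m and z of rail1_c in the frame of basket between -0.005 and 0.1 m and x of rail2_c in the frame of basket between -0.07 and 0.07 m and y of rail2_c in the frame of basket between -0.075 and 0.075 m and z of rail2_c in the frame of basket between -0.005 and 0.1 m and x of rail3_c in the frame of basket between -0.07 and 0.07 m and y of rail3_c in the frame of basket between -0.075 and 0.075 m and z of rail3_c in the frame of basket between -0.005 and 0.1 m and value of joint tray below 0.1 rad), for 0.2 s.
4. the basket's bar lies in the notch, the arm carries it (over 2.5 N) and has settled, while the gripper still holds the basket (distance between basket_bar and notch below 0.025 m and value of joint beam above 0.06 rad and height (world z) of basket above 0.012 m and velocity of joint beam between -0.1 and 0.1 rad/s and contact force between balancer and basket above 2.5 N and contact force between the fingers and basket above 0.3 N), for 0.3 s.
At the end, for the whole second after the job is handed in: All rails lie in the basket; the basket hangs by its bar in the arm's notch (bar centre within 25 mm of the notch), released, upright within 0.35 rad, clear of the bench, with the arm sunk more than 0.06 rad, swinging no faster than 0.15 m/s; the tray is level within 0.1 rad (all of step 3 and distance between basket_bar and notch below 0.025 m and value of joint beam above 0.06 rad and height (world z) of basket above 0.012 m and velocity of joint beam between -0.3 and 0.3 rad/s and linear speed of basket below 0.15 m/s and angle between basket's own z axis and vertical below 0.35 rad and contact force between the fingers and basket below 0.05 N); the robot touches nothing.
It fails at once if the arm is slammed down (faster than 1.5 rad/s) (velocity of joint beam above 1.5 rad/s).
It fails at once if a bystander is moved more than 40 mm (distance of any of glue, tape, sander, pot from where it was at the start of the episode above 0.04 m).
Of rail0, rail1, rail2, rail3 only 2 to 4 are there at a start; the rules pass over those that are not, and their reading is None.
At some moment in a run one of rail0, rail1, rail2, rail3 may be knocked a few centimetres aside while the robot is not near it.
It also fails if it takes over 210 s, if anything falls off the work surface, if the arm or the gripper's body presses on something with over 40 N, if the wrist force passes 120 N, or if a joint passes its speed limit or range.

## Robot

A 6-joint arm with a two-finger parallel gripper is mounted at the origin on the work surface. World frame = base frame: x ahead of the robot, y to its left, z up, the work surface at z = 0. Lengths are in m, angles in rad, forces in N, time in s.
With the tool pointing down it reaches from about 0.35 to 0.775 m from the base axis. Payload 7.3 kg.
Tool frame: the origin (TCP) lies at the very end of the fingers, on their centre line; the grasp point (between the pads) lies 19 mm behind it; z points along the fingers, x is the direction in which the jaws open and shut, and the axes are right-handed (so a half turn about z gives the same grasp; the last joint's range is limited). The gripper opens to 92 mm and grips with 3 to 60 N. Pads are 19 mm wide; open, the fingers measure 130 mm over their backs; the gripper's body (75 mm by 190 mm) begins 47 mm behind the grasp point.
Start: joints at [-1.446, 0.342, 1.524, -0, 1.275, -0.146], TCP at [0.14, -0.506, 0.227] pointing down, gripper open.
Joint ranges: [-2.53, 2.53], [-0.77, 2.02], [0.04, 2.7], [-1, 4.14], [0.28, 2.66], [-3.11, 3.11]. Speed limits (rad/s): [2.57, 2.57, 3.14, 3.14, 3.14, 3.14].

## Interface

Orientations are given as [roll, pitch, yaw] about the fixed x, y, z axes, in that order (R = Rz(yaw) Ry(pitch) Rx(roll)).
In Python, from cell import robot, read_camera, nets gives the robot as it stands. The module is installed in compiled form; this text tells all that it offers.
- The arm moves only by the tool carry_out, never from a script. Its arguments are lists of equal length, an entry for each row: "translation": the shift along the tool's x, y, z in m, a list of three; "turn": the turn, a rotation vector about the tool's x, y, z in rad, a list of three; "gripper": the gripper's target within -1 to 1 (shut at 1, half-way at 0, fully open at -1). A call has 1 to 10 rows; each row shifts and turns the commanded pose from where the row before left it, along the tool's axes as they then stand; what a row does not reach is not made up. A row lasts 1/10 s, in which the tool goes at most 50 mm and 8.59 degrees, less where a joint would pass 70% of its speed; a pose out of reach is approached as far as the arm can. A call with a gripper value outside its range is refused whole. The fingers move at their own pace and stop on an object; "squeeze" is the grip in N (left out, the last holds). Time passes only in rows, so rows that do not move let the fingers close. It gives the time, the measured TCP pose, the force and the opening at its end, in the units of the state.
- robot.observe(): the state, without advancing time (a new reading comes with each control period).
- read_camera(name): name is "side" or "top" or "wrist"; returns a dict with "img" (420x560x3 uint8, red, green, blue), "fx", "fy", "cx", "cy" (pixels), "world_from_camera" (4x4, takes a point from camera to world coordinates). Camera axes: x right, y down, z forward; pixel columns grow to the right and rows downward; lengths in m; the calibration is good to about 2 mm. A picture is of the moment at which its call begins. There is no depth.
- robot.hand_in(): hands the job in, once; it reports no verdict.
Trained networks look in a picture, given as the dict that the camera call returned (one of the last four; its "shot" number tells which), for a name from the list of things; names that differ only in an ending like _2 or _b are one class to them, and where a whole thing is asked for, a point or a joint stands for the part that bears it (a point fixed in the world has none). Each returns a list of dicts, best first, with "score" (0 to 1); they miss things now and then, are a little off and sometimes report something else, mostly with a low value. They report only what shows in the picture. A call takes as long as a camera call. They do not tell look-alikes from the thing itself.
- nets.regions_of(picture, name): "region" (420x560 bool, what is visible of it) and "pixel" ([column, row] in pixels, amid what is visible of it).
- nets.tip_of(picture, name): "pixel" ([column, row] in pixels: a listed point, or the origin of a listed thing).
The state is a dict: "time": time; "qpos": joint angles; "qvel": joint speeds; "joint_efforts": joint torques, N m; "tool_pos": TCP position; "tool_rot": TCP orientation; "contact_force": force on the tool from outside, world axes, zero at the start; "torque": the same for the moment, N m; "opening": finger opening in m.
Only numpy, scipy, OpenCV 4.12 (cv2) and the standard library are available. Lean on these libraries where they do the work, as an engineer would, in place of code of your own. Each camera call takes 0.05 s, during which the arm holds its last target. There are 200 camera calls.

## Working session

There is one attempt and no reset: what is moved stays moved. The work goes in short steps, Python scripts to look and compute and a tool call to move; the robot and the scene stay as the last step left them, time stands still between calls to the robot, and variables do not carry over. Pictures are saved under pics/ and viewed, about 12 in all and at most 16, crops included, and the job is handed in when it is done.

Besides the shell and the picture viewer there is one more tool, called after "Call:" as a command line: name --argument value ..., lists and objects as JSON in quotes. carry_out: Moves the arm, as the interface text tells. Its arguments: {"type":"object","properties":{"translation":{"type":"array","items":{"type":"array","items":{"type":"number"}}},"turn":{"type":"array","items":{"type":"array","items":{"type":"number"}}},"gripper":{"type":"array","items":{"type":"number"}},"squeeze":{"type":"number"}},"required":["translation","turn","gripper"]}

```bash
mkdir -p pics
cat > h.py <<'E'
import numpy as np, cv2
from cell import robot, read_camera, nets
def save(p,n,crop=None,s=1):
    im=p["img"][:,:,::-1]
    if crop: im=im[crop[1]:crop[3],crop[0]:crop[2]]
    cv2.imwrite("pics/"+n,cv2.resize(im,None,fx=s,fy=s,interpolation=cv2.INTER_CUBIC))
def ray(p,px):
    T=np.array(p["world_from_camera"]);d=np.array([(px[0]-p["cx"])/p["fx"],(px[1]-p["cy"])/p["fy"],1.])
    return T[:3,3],T[:3,:3]@d
def onz(p,px,z):
    o,d=ray(p,px);return o+d*(z-o[2])/d[2]
def proj(p,X):
    T=np.linalg.inv(np.array(p["world_from_camera"]));c=T[:3,:3]@np.array(X)+T[:3,3]
    return np.array([c[0]/c[2]*p["fx"]+p["cx"],c[1]/c[2]*p["fy"]+p["cy"]])
def tri(obs):
    A=np.zeros((3,3));b=np.zeros(3)
    for p,px in obs:
        o,d=ray(p,px);d=d/np.linalg.norm(d);M=np.eye(3)-np.outer(d,d);A+=M;b+=M@o
    return np.linalg.solve(A,b)
E
python3 - <<'E'
from h import *
np.set_printoptions(precision=3,suppress=True)
t=read_camera("top");s=read_camera("side")
im=np.hstack([t["img"],s["img"]])
save(t,"t0.png",s=1.4);save(s,"s0.png",s=1.4)
print(t["fx"],t["world_from_camera"],s["fx"],s["world_from_camera"])
for n in ["chute","flap_tab","tray_floor","tray_handle","basket","basket_grip","basket_bar","offcut_box","balancer","notch","rail0_c","rail3_c","glue","tape","sander","pot"]:
    for q,nm in((t,"t"),(s,"s")):
        print(n,nm,[(np.round(r["pixel"],1).tolist(),round(r["score"],2)) for r in nets.tip_of(q,n)[:6]])
print(robot.observe())
E
```

```text
389.1491622110957 [[-0.01  -0.997  0.078  0.466]
 [-1.     0.009 -0.01  -0.072]
 [ 0.01  -0.078 -0.997  1.369]
 [ 0.     0.     0.     1.   ]] 527.0529771042513 [[-0.976 -0.165  0.145  0.34 ]
 [-0.22   0.728 -0.649  0.949]
 [ 0.002 -0.665 -0.747  1.331]
 [ 0.     0.     0.     1.   ]]
chute t [([223.2, 194.4], 0.6), ([135.7, 178.5], 0.19)]
chute s [([252.9, 277.3], 0.72), ([297.7, 345.8], 0.4)]
flap_tab t [([214.7, 177.3], 0.56)]
flap_tab s [([237.0, 215.5], 0.79), ([257.9, 388.3], 0.47)]
tray_floor t [([215.8, 217.3], 0.57)]
tray_floor s [([283.0, 232.8], 0.85), ([199.2, 374.9], 0.26)]
tray_handle t [([216.8, 247.7], 0.94)]
tray_handle s [([311.7, 237.7], 0.68)]
basket t [([268.5, 197.3], 0.58), ([131.8, 225.0], 0.18)]
basket s []
basket_grip t [([267.6, 190.5], 0.83)]
basket_grip s [([263.5, 193.8], 0.88)]
basket_bar t [([269.3, 190.0], 0.96)]
basket_bar s [([265.8, 204.0], 0.9), ([250.7, 280.1], 0.73), ([307.1, 121.8], 0.35)]
offcut_box t [([183.6, 200.0], 0.58)]
offcut_box s [([238.5, 323.3], 0.67), ([195.7, 374.3], 0.55)]
balancer t []
balancer s []
notch t [([374.2, 209.7], 0.8
[... 435 characters left out ...]
61.9, 204.0], 0.48), ([310.9, 237.4], 0.26)]
tape t [([207.3, 271.2], 0.77)]
tape s [([332.7, 313.5], 0.67)]
sander t [([249.5, 254.5], 0.59)]
sander s [([321.7, 267.8], 0.6)]
pot t [([194.7, 146.5], 0.62), ([372.3, 212.5], 0.33)]
pot s [([188.4, 297.3], 0.87)]
{'time': 1.7, 'qpos': array([-1.446,  0.342,  1.524,  0.   ,  1.275, -0.146]), 'qvel': array([ 0.   ,  0.001,  0.001, -0.   ,  0.001, -0.001]), 'joint_efforts': array([ -0.001, -43.113, -24.448,   0.072,   0.048,   0.   ]), 'tool_pos': array([ 0.14 , -0.506,  0.227]), 'tool_rot': array([ 3.142, -0.   , -1.3  ]), 'contact_force': array([ 0.29 , -0.207,  1.215]), 'torque': array([-0.008,  0.016,  0.01 ]), 'opening': 0.09209740392571376}
```

View images.

View pics/t0.png

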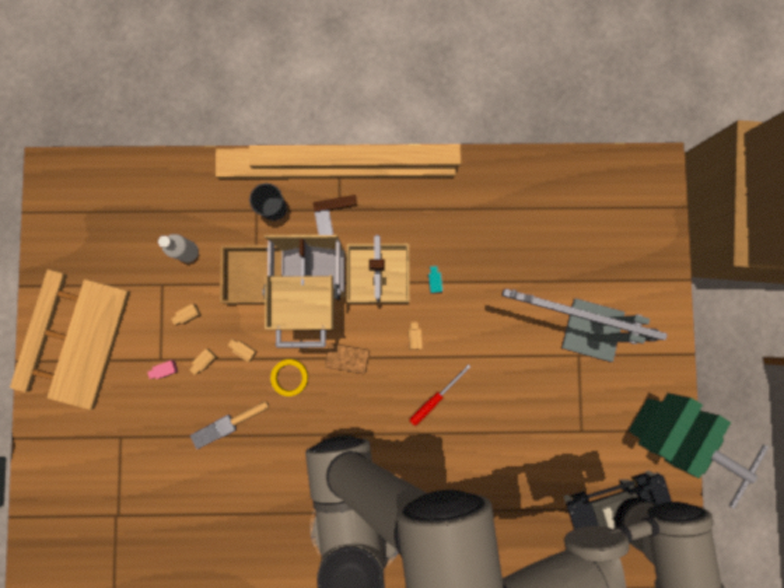

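View pics/s0.png

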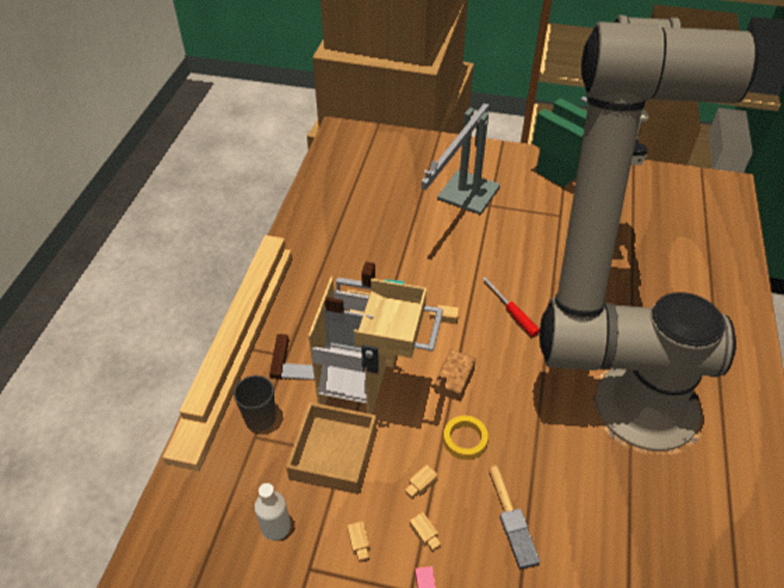

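Run:
```python
from h import *
np.set_printoptions(precision=3,suppress=True)
t=read_camera("top");s=read_camera("side")
P={}
for n,a,b in [("tab",(214.7,177.3),(237,215.5)),("floor",(215.8,217.3),(283,232.8)),("handle",(216.8,247.7),(311.7,237.7)),("grip",(267.6,190.5),(263.5,193.8)),("bar",(269.3,190),(265.8,204)),("notch",(374.2,209.7),(304.2,124.2))]:
    X=tri([(t,a),(s,b)]);print(n,X,proj(t,X)-a,proj(s,X)-b)
for n,a,z in [("tab",(214.7,177.3),.288),("floor",(215.8,217.3),.25),("handle",(216.8,247.7),.26),("grip",(267.6,190.5),.21),("bar",(269.3,190),.17),("notch",(374.2,209.7),.256),("offc",(183.6,200),0)]:
    print(n,onz(t,a,z))
for c in [(132,224),(145,257),(172,250),(297,239)]:
    hsv=cv2.cvtColor(t["img"],cv2.COLOR_RGB2HSV)
    x,y=c;w=hsv[y-16:y+17,x-16:x+17]
    m=((w[...,2]>150)&(w[...,0]<25)).astype(np.uint8)
    k,l,st,ce=cv2.connectedComponentsWithStats(m)
    i=1+np.argmin(np.hypot(*(ce[1:]-16).T)) if k>1 else 0
    pts=np.argwhere(l==i)[:,::-1]+[x-16,y-16]
    W=np.array([onz(t,p,.012)[:2] for p in pts]);mu=W.mean(0)
    u,sv,vt=np.linalg.svd(W-mu); pr=(W-mu)@vt[0]; sk=(pr**3).mean()
    d=vt[0]*np.sign(sk)
    print("rail",c,st[i][4],mu,"yaw tenon",np.arctan2(d[1],d[0]),np.ptp(pr),"sk",sk*1e9, w[16,16])
b=nets.regions_of(t,"balancer")
for r in b[:2]:
    print(r["score"],r["region"].sum(),r["pixel"])
# arm line: pixel ends
print(onz(t,(505/1.4,292/1.4),.25),onz(t,(665/1.4,335/1.4),.25))
for n in("glue","tape","sander","pot"):
    print(n,onz(t,nets.tip_of(t,n)[0]["pixel"],0))
```

```text
tab [0.641 0.096 0.283] [-0.18  -1.131] [1.208 0.219]
floor [0.524 0.097 0.246] [0.147 1.149] [-1.258 -0.159]
handle [0.442 0.095 0.245] [-0.088 -0.71 ] [0.781 0.057]
grip [ 0.609 -0.051  0.22 ] [-0.088 -0.625] [0.643 0.098]
bar [ 0.61  -0.057  0.172] [0.171 1.328] [-1.385 -0.223]
notch [ 0.549 -0.363  0.238] [-0.165 -1.092] [0.998 0.088]
tab [0.637 0.095 0.288]
floor [0.527 0.097 0.25 ]
handle [0.44  0.093 0.26 ]
grip [ 0.608 -0.052  0.21 ]
bar [ 0.615 -0.056  0.17 ]
notch [ 0.544 -0.358  0.256]
offc [0.603 0.249 0.   ]
rail (132, 224) 991 [0.52  0.423] yaw tenon -2.8720971892630134 0.13632784525176356 sk 1842.2888350961625 [ 16 149 219]
rail (145, 257) 990 [0.405 0.378] yaw tenon -2.7968822820908237 0.14219009869208232 sk 659.8339943412701 [ 16 145 221]
rail (172, 250) 929 [0.427 0.283] yaw tenon -0.8195814032296413 0.15416076520378255 sk 2200.073281449376 [ 17 147 221]
rail (297, 239) 1023 [ 0.465 -0.149] yaw tenon -1.554530875704138 0.11441334593761393 sk 31.120399083106726 [ 17 144 221]
0.95 2117 [425.3, 232.2]
[ 0.549 -0.321  0.25 ] [ 0.457 -0.648  0.25 ]
glue [0.681 0.423 0.   ]
tape [0.356 0.162 0.   ]
sander [0.406 0.007 0.   ]
pot [0.784 0.209 0.   ]
```

Call:
carry_out --translation '[[0,0,-0.033],[0,0,-0.033],[0,0,-0.034]]' --turn '[[0,0,0.09],[0,0,0.09],[0,0,0.09]]' --gripper '[-1,-1,-1]' --squeeze 15

```text
time: 2.35
tool_pos: [0.1404, -0.5056, 0.3278]
tool_rot: [3.142, 0.001, -1.574]
contact_force: [-0.7, -1.0, -0.5]
opening: 0.0916
```

Call:
carry_out --translation '[[-0.034,-0.03,0],[-0.034,-0.03,0],[-0.034,-0.03,0],[-0.034,-0.03,0],[-0.034,-0.03,0],[-0.034,-0.03,0],[-0.034,-0.03,0],[-0.034,-0.03,0],[-0.034,-0.03,0],[-0.034,-0.03,0]]' --turn '[[0,0,0],[0,0,0],[0,0,0],[0,0,0],[0,0,0],[0,0,0],[0,0,0],[0,0,0],[0,0,0],[0,0,0]]' --gripper '[-1,-1,-1,-1,-1,-1,-1,-1,-1,-1]'

```text
time: 3.35
tool_pos: [0.4411, -0.164, 0.3269]
tool_rot: [-3.141, -0.0, -1.57]
contact_force: [0.9, -0.1, 0.3]
opening: 0.0918
```

```bash
cat >> h.py <<'E'
def rails(p,z=.012,vmin=185,amin=40):
    """pale rail blobs: centre (rail origin approx), yaw of tenon"""
    hsv=cv2.cvtColor(p["img"],cv2.COLOR_RGB2HSV)
    m=((hsv[...,2]>vmin)&(hsv[...,0]<28)&(hsv[...,1]>70)&(hsv[...,1]<190)).astype(np.uint8)
    m=cv2.morphologyEx(m,cv2.MORPH_OPEN,np.ones((2,2),np.uint8))
    k,l,st,ce=cv2.connectedComponentsWithStats(m);out=[]
    for i in range(1,k):
        if st[i][4]<amin: continue
        W=np.array([onz(p,q,z)[:2] for q in np.argwhere(l==i)[:,::-1]])
        (c,wh,a)=cv2.minAreaRect(W.astype(np.float32)); c=np.array(c)
        L,w=max(wh),min(wh)
        if not(.045<L<.1 and .018<w<.06): continue
        a=np.radians(a)+(0 if wh[0]>wh[1] else np.pi/2)
        d=np.array([np.cos(a),np.sin(a)])
        if (W.mean(0)-c)@d>0: d=-d
        out.append((ce[i].round(1),c.round(4),round(float(np.arctan2(d[1],d[0])),3),round(float(L),3),round(float(w),3)))
    return out
E
python3 - <<'E'
from h import *
np.set_printoptions(precision=3,suppress=True)
o=robot.observe();print(o["tool_pos"],o["tool_rot"],o["time"])
t=read_camera("top");w=read_camera("wrist")
print(np.array(w["world_from_camera"]),w["fx"])
for p in(t,w):
  for r in rails(p):print(r)
  print([(np.round(r["pixel"],1).tolist(),round(r["score"],2)) for r in nets.tip_of(p,"rail0_c")[:6]])
save(w,"w1.png")
E
```

```text
[ 0.441 -0.164  0.327] [-3.141 -0.    -1.57 ] 3.35
[[ 0.005 -0.97  -0.245  0.511]
 [-1.    -0.006  0.003 -0.16 ]
 [-0.005  0.245 -0.97   0.485]
 [ 0.     0.     0.     1.   ]] 344.36394988710623
(array([132., 225.]), array([0.514, 0.426]), 2.077, 0.062, 0.029)
(array([172.5, 250.5]), array([0.427, 0.284]), 1.102, 0.064, 0.029)
(array([144.2, 258.6]), array([0.398, 0.382]), 2.359, 0.06, 0.027)
[([143.0, 256.1], 0.71), ([118.5, 262.3], 0.51)]
(array([285.3,  31.3]), array([ 0.615, -0.159]), -1.567, 0.051, 0.035)
(array([103.2, 164.4]), array([0.445, 0.088]), -1.565, 0.078, 0.021)
(array([ 13.9, 210. ]), array([0.377, 0.222]), 2.946, 0.067, 0.054)
(array([ 59.8, 219.3]), array([0.369, 0.165]), -1.564, 0.047, 0.04)
(array([353.2, 251.2]), array([ 0.322, -0.254]), 1.578, 0.084, 0.037)
[]
```

View pics/w1.png

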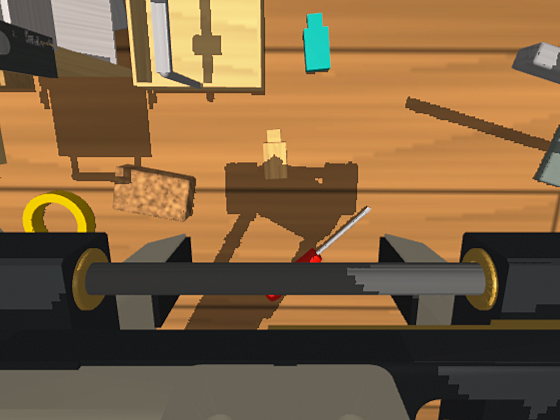

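Run:
```python
from h import *
np.set_printoptions(precision=4,suppress=True)
w=read_camera("wrist")
for px in [(273,130),(275,178),(264,160),(287,160),(274,154)]: print(onz(w,px,.024))
```

```text
[ 0.489  -0.1489  0.024 ]
[ 0.4255 -0.1513  0.024 ]
[ 0.4498 -0.1367  0.024 ]
[ 0.4499 -0.1674  0.024 ]
[ 0.4578 -0.1501  0.024 ]
```

Call:
carry_out --translation '[[-0.012,-0.009,0.04],[0,0,0.045],[0,0,0.045],[0,0,0.045],[0,0,0.045],[0,0,0.045],[0,0,0.035],[0,0,0.02],[0,0,0],[0,0,0]]' --turn '[[0,0,-0.04],[0,0,0],[0,0,0],[0,0,0],[0,0,0],[0,0,0],[0,0,0],[0,0,0],[0,0,0],[0,0,0]]' --gripper '[-1,-1,-1,-1,-1,-1,-1,-1,1,1]'

```text
time: 4.6
tool_pos: [0.449, -0.1548, 0.0072]
tool_rot: [-3.142, -0.0, -1.532]
contact_force: [-0.2, -0.3, -0.1]
opening: 0.0805
```

Call:
carry_out --translation '[[0,0,0],[0,0,0],[0,0,0]]' --turn '[[0,0,0],[0,0,0],[0,0,0]]' --gripper '[1,1,1]'

```text
time: 4.9
tool_pos: [0.4498, -0.154, 0.0078]
tool_rot: [-3.14, -0.001, -1.53]
contact_force: [0.5, -0.3, 0.5]
opening: 0.0563
```

Call:
carry_out --translation '[[0,0,0],[0,0,0],[0,0,0],[0,0,0],[0,0,0],[0,0,-0.045],[0,0,-0.045]]' --turn '[[0,0,0],[0,0,0],[0,0,0],[0,0,0],[0,0,0],[0,0,0],[0,0,0]]' --gripper '[1,1,1,1,1,1,1]'

```text
time: 5.6
tool_pos: [0.4481, -0.1531, 0.0964]
tool_rot: [3.138, 0.002, -1.53]
contact_force: [1.5, -0.8, -0.4]
opening: 0.03
```

Call:
carry_out --translation '[[0,0,-0.046],[0,0,-0.046],[0,0,-0.046],[0,0,-0.046],[-0.03,0,-0.035],[-0.044,-0.009,-0.02],[-0.047,-0.01,0],[-0.047,-0.01,0],[-0.047,-0.01,0],[-0.047,-0.01,0]]' --turn '[[0,0,0.04],[0,0,0],[0,0,0],[0,0,0],[0,0,0],[0,0,0],[0,0,0],[0,0,0],[0,0,0],[0,0,0]]' --gripper '[1,1,1,1,1,1,1,1,1,1]'

```text
time: 6.6
tool_pos: [0.4979, 0.1103, 0.3356]
tool_rot: [3.142, -0.0, -1.57]
contact_force: [0.5, -0.1, -1.4]
opening: 0.0299
```

Run:
```python
from h import *
np.set_printoptions(precision=4,suppress=True)
o=robot.observe();print(o["tool_pos"],o["tool_rot"],o["time"],o["opening"])
w=read_camera("wrist")
for n,z in[("tray_floor",.25),("tray_handle",.26),("flap_tab",.288),("chute",0),("offcut_box",0),("basket_bar",.17)]:
  print(n,[(np.round(r["pixel"],1).tolist(),round(r["score"],2),onz(w,r["pixel"],z)) for r in nets.tip_of(w,n)[:2]])
for n,X in [("floor",(.516,.096,.25)),("tab",(.637,.096,.288))]: print(n,proj(w,X))
save(w,"w2.png",s=1.4)
```

```text
[0.4979 0.1103 0.3356] [ 3.1415 -0.0003 -1.5701] 6.6 0.029863543759901332
tray_floor []
tray_handle []
flap_tab []
chute [([294.4, 74.8], 0.98, array([0.6182, 0.0977, 0.    ]))]
offcut_box [([182.5, 76.5], 0.64, array([0.616 , 0.2489, 0.    ]))]
basket_bar [([474.2, 56.6], 0.82, array([ 0.6147, -0.0548,  0.17  ]))]
floor [304.7531 185.529 ]
tab [312.1526 -26.5098]
```

View pics/w2.png

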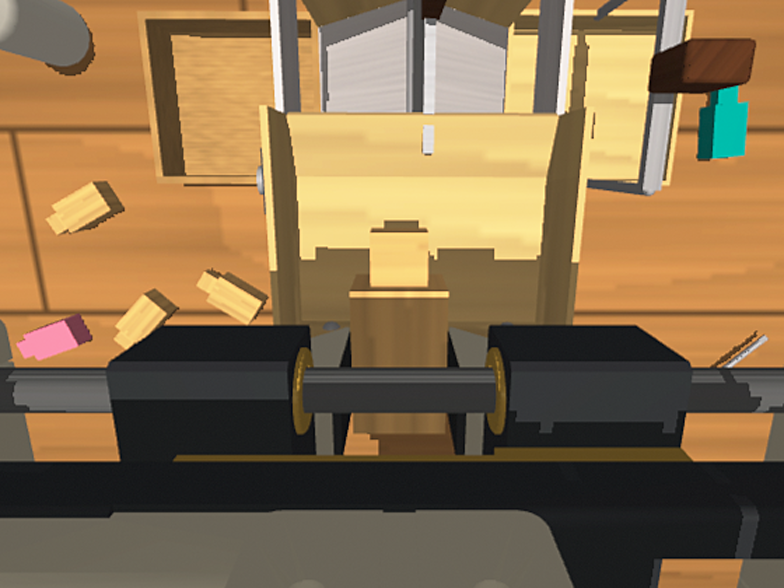

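Call:
carry_out --translation '[[-0.011,-0.009,0.02],[0,0,0.03],[0,0,0.02],[0,0,0.006],[0,0,0],[0,0,0],[0,0,0],[0,0,-0.01],[0,0,-0.03],[0,0,-0.04]]' --turn '[[0,0,0],[0,0,0],[0,0,0],[0,0,0],[0,0,0],[0,0,0],[0,0,0],[0,0,0],[0,0,0],[0,0,0]]' --gripper '[1,1,1,1,1,0.24,0.24,0.24,0.24,0.24]'

```text
time: 7.95
tool_pos: [0.5063, 0.1194, 0.3405]
tool_rot: [3.139, -0.0, -1.57]
contact_force: [1.3, -0.1, 0.4]
opening: 0.0349
```

Run:
```python
from h import *
np.set_printoptions(precision=4,suppress=True)
o=robot.observe();print(o["tool_pos"],o["tool_rot"],o["time"],o["opening"])
w=read_camera("wrist")
for r in rails(w): print(r)
save(w,"w3.png")
```

```text
[0.5063 0.1194 0.3405] [ 3.1392 -0.0003 -1.5699] 7.95 0.03485340037126314
(array([465. ,  12.5]), array([ 0.7027, -0.1032]), 1.571, 0.046, 0.023)
(array([526.7,  16.5]), array([ 0.69  , -0.1922]), -1.549, 0.082, 0.05)
(array([ 22.1, 243.6]), array([0.3809, 0.5003]), -1.57, 0.074, 0.05)
(array([ 46.6, 312.4]), array([0.2681, 0.4974]), -1.569, 0.079, 0.057)
(array([255.8, 312.5]), array([0.2731, 0.1656]), 0.001, 0.052, 0.051)
(array([525. , 312.4]), array([ 0.2691, -0.2603]), 1.572, 0.079, 0.057)
```

Call:
carry_out --translation '[[-0.042,0.016,-0.01],[-0.042,0.018,0],[-0.042,0.018,0],[-0.042,0.018,0],[-0.042,0.018,0],[0,0,0]]' --turn '[[0,0,0],[0,0,0],[0,0,0],[0,0,0],[0,0,0],[0,0,0]]' --gripper '[-1,-1,-1,-1,-1,-1]'

```text
time: 8.6
tool_pos: [0.4163, 0.3337, 0.3509]
tool_rot: [-3.141, 0.003, -1.564]
contact_force: [0.3, -0.3, 0.4]
opening: 0.0783
```

Run:
```python
from h import *
np.set_printoptions(precision=4,suppress=True)
o=robot.observe();print(o["tool_pos"],o["tool_rot"],o["time"],o["opening"])
w=read_camera("wrist");t=read_camera("top")
for r in rails(w,.024): print(r)
print("top")
for r in rails(t,.024): print(r)
save(w,"w4.png",s=1.4)
```

```text
[0.4163 0.3337 0.3509] [-3.1407  0.0026 -1.5636] 8.6 0.07831748914826427
(array([448.5, 144.8]), array([0.4442, 0.1055]), -1.564, 0.076, 0.022)
(array([398.7, 200.8]), array([0.3652, 0.1701]), 0.075, 0.055, 0.053)
(array([317.4, 234.7]), array([0.3108, 0.2868]), 2.092, 0.079, 0.05)
(array([337. , 255.2]), array([0.2733, 0.2616]), 2.029, 0.076, 0.032)
top
(array([131.9, 225. ]), array([0.5143, 0.4216]), 2.09, 0.062, 0.029)
(array([172. , 248.7]), array([0.4328, 0.2785]), -1.899, 0.063, 0.02)
```

View pics/w4.png

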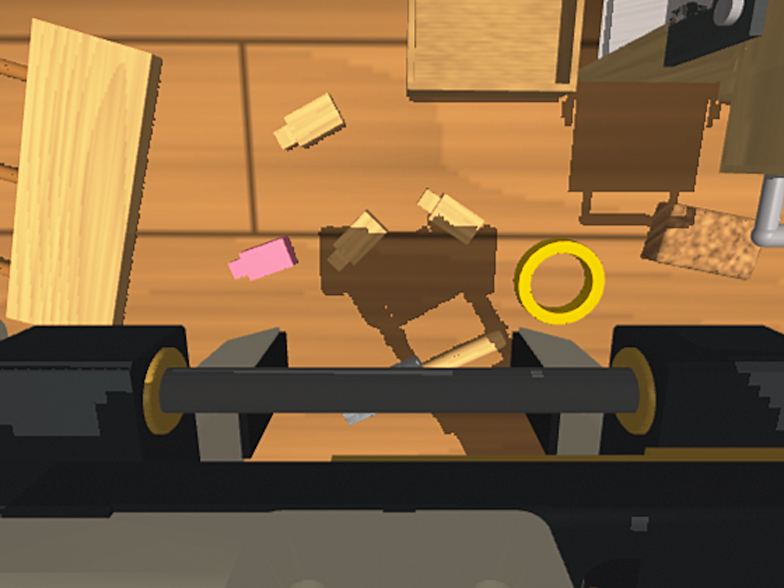

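Run:
```python
from h import *
np.set_printoptions(precision=4,suppress=True)
w=read_camera("wrist")
for n,a,b in [("A",(281,141),(337,108)),("B",(334,265),(376,221)),("C",(423,195),(477,230))]:
    p=onz(w,np.array(a)/1.4,.024);q=onz(w,np.array(b)/1.4,.024);d=p-q;L=np.hypot(*d[:2]);d/=L
    print(n,"L",L,"graspcentre",(p-d*.041)[:2],(q+d*.024)[:2],"yaw",np.arctan2(d[1],d[0]))
```

```text
A L 0.06256837723965937 graspcentre [0.5247 0.4083] [0.5236 0.4105] yaw 2.073938115483531
B L 0.06268508031164297 graspcentre [0.4127 0.3684] [0.4111 0.37  ] yaw 2.3756545151420863
C L 0.06485202578356579 graspcentre [0.4324 0.2719] [0.4324 0.2721] yaw 1.0094934662213764
```

Call:
carry_out --translation '[[0.031,-0.008,0],[0.031,-0.008,0],[0,0,0],[0,0,0],[0,0,0],[0,0,0],[0,0,0],[0,0,0],[0,0,0]]' --turn '[[0,0,0],[0,0,-0.144],[0,0,-0.144],[0,0,-0.144],[0,0,-0.144],[0,0,-0.144],[0,0,-0.144],[0,0,-0.144],[0,0,0]]' --gripper '[-1,-1,-1,-1,-1,-1,-1,-1,-1]'

```text
time: 9.65
tool_pos: [0.4356, 0.2658, 0.3501]
tool_rot: [-3.141, -0.001, -0.563]
contact_force: [0.5, 0.7, -0.2]
opening: 0.0919
```

Run:
```python
from h import *
np.set_printoptions(precision=4,suppress=True)
o=robot.observe();print(o["tool_pos"],o["tool_rot"],o["time"],o["opening"])
w=read_camera("wrist")
save(w,"w5.png",s=1.4)
for X in[(.4324,.272,.024),(.412,.369,.024),(.524,.4095,.024)]:print(proj(w,X)*1.4)
```

```text
[0.4356 0.2658 0.3501] [-3.1413 -0.0007 -0.5633] 9.65 0.09187605016119817
[392.4158 227.369 ]
[320.8712 154.0221]
[396.183   48.1154]
```

View pics/w5.png

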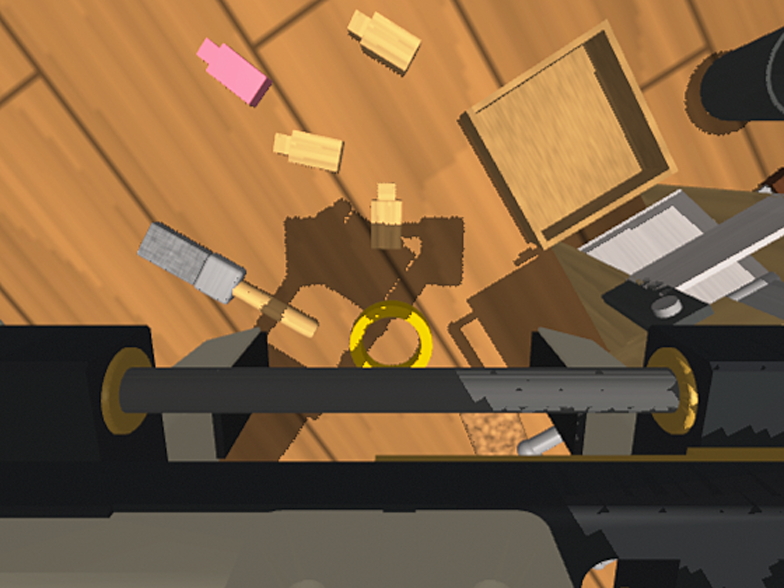

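Call:
carry_out --translation '[[-0.011,-0.003,0.04],[0,0,0.045],[0,0,0.045],[0,0,0.045],[0,0,0.045],[0,0,0.045],[0,0,0.045],[0,0,0.027],[0,0,0],[0,0,0]]' --turn '[[0,0,0],[0,0,0],[0,0,0],[0,0,0],[0,0,0],[0,0,0],[0,0,0],[0,0,0],[0,0,0],[0,0,0]]' --gripper '[-1,-1,-1,-1,-1,-1,-1,-1,1,1]'

```text
time: 10.7
tool_pos: [0.4278, 0.2755, 0.0132]
tool_rot: [-3.142, -0.0, -0.565]
contact_force: [-0.3, 0.2, 0.6]
opening: 0.08
```

Call:
carry_out --translation '[[0,0,0],[0,0,0],[0,0,0],[0,0,0],[0,0,0],[0,0,0],[0,0,0],[0,0,-0.03],[0,0,-0.045]]' --turn '[[0,0,0],[0,0,0],[0,0,0],[0,0,0],[0,0,0],[0,0,0],[0,0,0],[0,0,0],[0,0,0]]' --gripper '[1,1,1,1,1,1,1,1,1]'

```text
time: 11.6
tool_pos: [0.4253, 0.2749, 0.0862]
tool_rot: [3.136, 0.004, -0.562]
contact_force: [0.2, 0.2, -0.3]
opening: 0.0297
```

Call:
carry_out --translation '[[0,0,-0.046],[0,0,-0.046],[0,0,-0.046],[0,0,-0.046],[0,0,-0.046],[0,0,-0.044],[0,0,0],[0,0,0],[0,0,0],[0,0,0]]' --turn '[[0,0,0],[0,0,0],[0,0,0.144],[0,0,0.144],[0,0,0.144],[0,0,0.144],[0,0,0.144],[0,0,0.144],[0,0,0.144],[0,0,0]]' --gripper '[1,1,1,1,1,1,1,1,1,1]'

```text
time: 12.6
tool_pos: [0.427, 0.2757, 0.3614]
tool_rot: [3.141, -0.0, -1.571]
contact_force: [-0.1, 0.8, -0.8]
opening: 0.0299
```

Call:
carry_out --translation '[[0.04,-0.016,0],[0.04,-0.016,0],[0.04,-0.016,0],[0.04,-0.016,0],[0.04,-0.016,0],[0,0,0]]' --turn '[[0,0,0],[0,0,0],[0,0,0],[0,0,0],[0,0,0],[0,0,0]]' --gripper '[1,1,1,1,1,1]'

```text
time: 13.2
tool_pos: [0.5086, 0.0714, 0.3608]
tool_rot: [3.141, -0.002, -1.572]
contact_force: [-0.2, 1.1, -0.4]
opening: 0.0302
```

Run:
```python
from h import *
np.set_printoptions(precision=4,suppress=True)
o=robot.observe();print(o["tool_pos"],o["tool_rot"],o["time"],o["opening"])
w=read_camera("wrist")
save(w,"w6.png",s=1.2)
```

```text
[0.5086 0.0714 0.3608] [ 3.1406 -0.0018 -1.5716] 13.2 0.03020901550806518
```

View pics/w6.png

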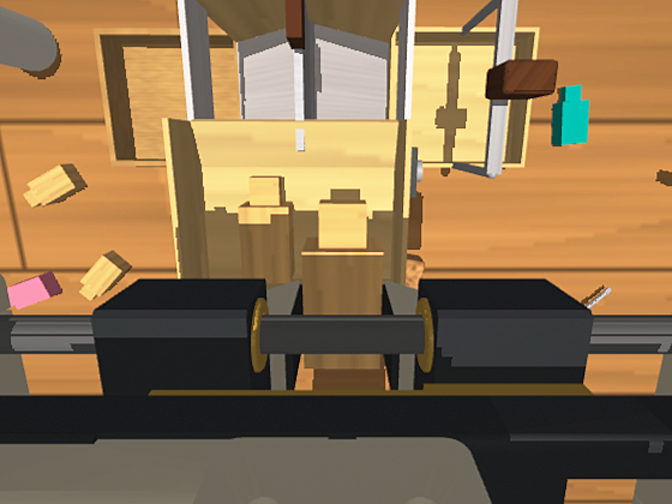

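Call:
carry_out --translation '[[-0.002,0,0.03],[0,0,0.03],[0,0,0.02],[0,0,0.003],[0,0,0],[0,0,0],[0,0,0],[0,0,-0.01],[0,0,-0.03],[0,0,-0.04]]' --turn '[[0,0,0],[0,0,0],[0,0,0],[0,0,0],[0,0,0],[0,0,0],[0,0,0],[0,0,0],[0,0,0],[0,0,0]]' --gripper '[1,1,1,1,1,0.24,0.24,0.24,0.24,0.24]'

```text
time: 14.25
tool_pos: [0.5067, 0.0778, 0.3595]
tool_rot: [3.139, -0.0, -1.57]
contact_force: [1.0, -0.5, -0.0]
opening: 0.0348
```

Call:
carry_out --translation '[[-0.046,0.015,0],[-0.046,0.015,0],[-0.046,0.015,0],[-0.046,0.015,0],[-0.046,0.015,0],[-0.046,0.015,0],[0,0,0]]' --turn '[[0,0,0],[0,0,-0.147],[0,0,-0.147],[0,0,-0.147],[0,0,-0.147],[0,0,-0.147],[0,0,-0.147]]' --gripper '[0.24,-1,-1,-1,-1,-1,-1]'

```text
time: 14.95
tool_pos: [0.3527, 0.321, 0.3606]
tool_rot: [-3.139, 0.001, -0.675]
contact_force: [0.8, 0.1, 0.0]
opening: 0.0784
```

Call:
carry_out --translation '[[0,0,0],[0,0,0],[0,0,0],[0,0,0],[0,0,0],[0,0,0],[0,0,0],[0,0,0],[0,0,0],[0,0,0]]' --turn '[[0,0,-0.147],[0,0,-0.147],[0,0,-0.147],[0,0,-0.147],[0,0,-0.147],[0,0,-0.147],[0,0,-0.147],[0,0,-0.147],[0,0,-0.147],[0,0,-0.147]]' --gripper '[-1,-1,-1,-1,-1,-1,-1,-1,-1,-1]'

```text
time: 15.95
tool_pos: [0.3568, 0.3179, 0.36]
tool_rot: [3.141, -0.002, 0.788]
contact_force: [-0.5, 0.7, 0.5]
opening: 0.0916
```

Run:
```python
from h import *
np.set_printoptions(precision=4,suppress=True)
o=robot.observe();print(o["tool_pos"],o["tool_rot"],o["time"],o["opening"],o["qpos"])
w=read_camera("wrist")
t=read_camera("top")
for r in rails(t,.024): print(r)
im=t["img"][170:275,110:235,::-1]; a=cv2.resize(w["img"][:,:,::-1],None,fx=1,fy=1); b=cv2.resize(im,(240,202),interpolation=cv2.INTER_CUBIC)
c=np.zeros((420,800,3),np.uint8);c[:,:560]=a;c[:202,560:]=b;cv2.imwrite("pics/w7.png",c)
```

```text
[0.3568 0.3179 0.36  ] [ 3.1412 -0.0018  0.7881] 15.95 0.09161513245618465 [ 0.5673  0.1809  1.3799 -0.      1.579  -0.2208]
(array([132. , 224.9]), array([0.5153, 0.4217]), 2.033, 0.062, 0.03)
(array([143.8, 258.7]), array([0.3981, 0.3787]), 2.359, 0.062, 0.027)
```

View pics/w7.png

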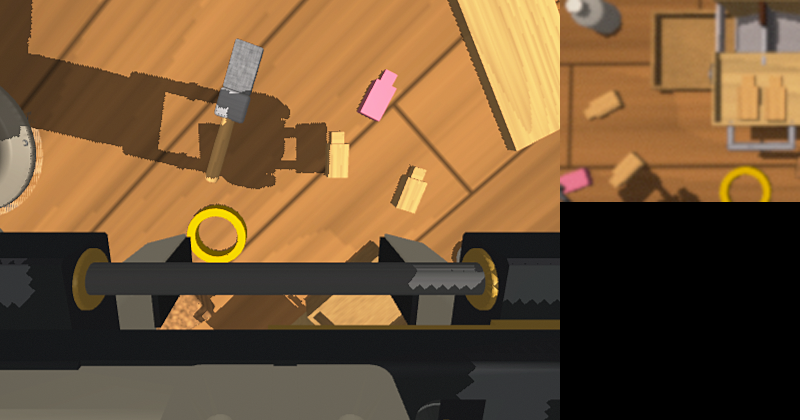

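```bash
cat >> h.py <<'E'
def grasp(w,a,b,z=.024):
    p=onz(w,a,z);q=onz(w,b,z);d=(p-q)[:2];L=np.hypot(*d);d/=L
    g=(p+q)[:2]/2-d*.0085; o=robot.observe();y=o["tool_rot"][2];e=g-o["tool_pos"][:2]
    print("L",round(L,4),"g",g.round(4),"yaw",round(float(np.arctan2(d[1],d[0])),3),"tcp",o["tool_pos"].round(4),"tool yaw",round(y,3),
      "tx ty",round(e[0]*np.cos(y)+e[1]*np.sin(y),4),round(e[0]*np.sin(y)-e[1]*np.cos(y),4))
E
python3 - <<'E'
from h import *
w=read_camera("wrist")
grasp(w,(338,131),(340,178));grasp(w,(417,168),(407,211))
E
```

```text
L 0.067 g [0.4104 0.3764] yaw 2.435 tcp [0.3568 0.3179 0.3597] tool yaw 0.779 tx ty 0.0793 -0.004
L 0.0649 g [0.5221 0.4158] yaw 2.218 tcp [0.3568 0.3179 0.3597] tool yaw 0.779 tx ty 0.1865 0.0464
```

Call:
carry_out --translation '[[0.039,-0.002,0],[0.038,-0.002,0.03],[0,0,0.045],[0,0,0.045],[0,0,0.045],[0,0,0.045],[0,0,0.045],[0,0,0.045],[0,0,0.035],[0,0,0.014]]' --turn '[[0,0,-0.02],[0,0,-0.03],[0,0,0],[0,0,0],[0,0,0],[0,0,0],[0,0,0],[0,0,0],[0,0,0],[0,0,0]]' --gripper '[-1,-1,-1,-1,-1,-1,-1,-1,-1,-1]'

```text
time: 17.1
tool_pos: [0.4065, 0.3743, 0.0065]
tool_rot: [-3.141, 0.005, 0.827]
contact_force: [-0.1, -0.5, -0.3]
opening: 0.0916
```

Call:
carry_out --translation '[[0,0,0],[0,0,0],[0,0,0],[0,0,0],[0,0,0],[0,0,0],[0,0,0],[0,0,0],[0,0,0],[0,0,-0.04]]' --turn '[[0,0,0],[0,0,0],[0,0,0],[0,0,0],[0,0,0],[0,0,0],[0,0,0],[0,0,0],[0,0,0],[0,0,0]]' --gripper '[1,1,1,1,1,1,1,1,1,1]'

```text
time: 18.1
tool_pos: [0.405, 0.3733, 0.0456]
tool_rot: [-3.139, 0.01, 0.832]
contact_force: [0.3, 1.3, -0.9]
opening: 0.0305
```

Call:
carry_out --translation '[[0,0,-0.046],[0,0,-0.046],[0,0,-0.046],[0,0,-0.046],[0,0,-0.046],[0,0,-0.046],[0,0,-0.046],[0,0,0],[0,0,0],[0,0,0]]' --turn '[[0,0,0],[0,0,0.145],[0,0,0.145],[0,0,0.145],[0,0,0.145],[0,0,0.145],[0,0,0.145],[0,0,0.145],[0,0,0.145],[0,0,0.145]]' --gripper '[1,1,1,1,1,1,1,1,1,1]'

```text
time: 19.1
tool_pos: [0.4078, 0.3754, 0.3717]
tool_rot: [3.142, -0.0, -0.479]
contact_force: [-0.2, 0.2, -0.3]
opening: 0.0298
```

Call:
carry_out --translation '[[0,0,0],[0,0,0],[0,0,0],[0,0,0],[0,0,0],[0,0,0],[0,0,0],[0,0,0],[0,0,0]]' --turn '[[0,0,0.145],[0,0,0.145],[0,0,0.145],[0,0,0.145],[0,0,0.145],[0,0,0.145],[0,0,0.145],[0,0,0.082],[0,0,0]]' --gripper '[1,1,1,1,1,1,1,1,1]'

```text
time: 20.0
tool_pos: [0.4078, 0.3754, 0.3714]
tool_rot: [3.141, -0.0, -1.571]
contact_force: [0.5, 0.3, -0.2]
opening: 0.0301
```

Call:
carry_out --translation '[[0.0425,-0.0165,0],[0.0425,-0.0165,0],[0.0425,-0.0165,0],[0.0425,-0.0165,0],[0.0425,-0.0165,0],[0.0425,-0.0165,0],[0,0,0]]' --turn '[[0,0,0],[0,0,0],[0,0,0],[0,0,0],[0,0,0],[0,0,0],[0,0,0]]' --gripper '[1,1,1,1,1,1,1]'

```text
time: 20.7
tool_pos: [0.5086, 0.1158, 0.3711]
tool_rot: [3.141, -0.002, -1.574]
contact_force: [0.0, 0.9, 0.1]
opening: 0.0299
```

Call:
carry_out --translation '[[0,0,0.03],[0,0,0.03],[0,0,0.02],[0,0,0.007],[0,0,0],[0,0,0],[0,0,0],[0,0,-0.01],[0,0,-0.03],[0,0,-0.04]]' --turn '[[0,0,0],[0,0,0],[0,0,0],[0,0,0],[0,0,0],[0,0,0],[0,0,0],[0,0,0],[0,0,0],[0,0,0]]' --gripper '[1,1,1,1,1,0.24,0.24,0.24,0.24,0.24]'

```text
time: 21.7
tool_pos: [0.5063, 0.1206, 0.3647]
tool_rot: [3.138, -0.0, -1.569]
contact_force: [0.5, 0.1, 0.3]
opening: 0.0348
```

Run:
```python
from h import *
np.set_printoptions(precision=4,suppress=True)
o=robot.observe();print(o["tool_pos"],o["tool_rot"],o["time"],o["opening"])
w=read_camera("wrist");t=read_camera("top")
for r in rails(t,.024): print(r)
b=cv2.resize(t["img"][170:275,110:235,::-1],(240,202),interpolation=cv2.INTER_CUBIC)
c=np.zeros((420,800,3),np.uint8);c[:,:560]=w["img"][:,:,::-1];c[:202,560:]=b;cv2.imwrite("pics/w8.png",c)
```

```text
[0.5063 0.1206 0.3647] [ 3.1377 -0.0003 -1.5694] 21.7 0.03480801337892293
```

View pics/w8.png

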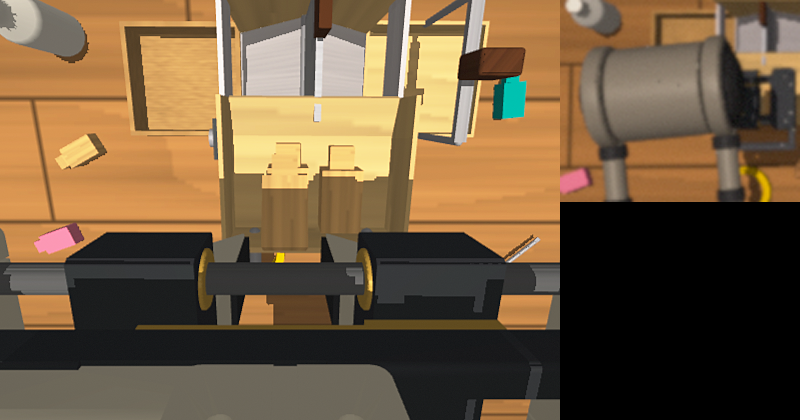

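Call:
carry_out --translation '[[-0.042,-0.002,0],[-0.042,-0.002,0],[-0.042,-0.002,0],[-0.042,-0.002,0],[-0.042,-0.002,0],[-0.042,-0.002,0],[-0.04,-0.002,0],[0,0,0],[0,0,0],[0,0,0]]' --turn '[[0,0,0],[0,0,0],[0,0,0],[0,0,0],[0,0,0],[0,0,0],[0,0,0],[0,0,-0.149],[0,0,-0.149],[0,0,-0.149]]' --gripper '[0.24,-1,-1,-1,-1,-1,-1,-1,-1,-1]'

```text
time: 22.8
tool_pos: [0.5206, 0.4132, 0.3642]
tool_rot: [3.141, -0.0, -1.115]
contact_force: [0.4, -1.6, 0.6]
opening: 0.0915
```

Call:
carry_out --translation '[[0,0,0],[0,0,0],[0,0,0],[0,0,0],[0,0,0],[0,0,0],[0,0,0],[0,0,0],[0,0,0],[0,0,0]]' --turn '[[0,0,-0.149],[0,0,-0.149],[0,0,-0.149],[0,0,-0.149],[0,0,-0.149],[0,0,-0.149],[0,0,-0.149],[0,0,-0.149],[0,0,-0.149],[0,0,-0.149]]' --gripper '[-1,-1,-1,-1,-1,-1,-1,-1,-1,-1]'

```text
time: 23.8
tool_pos: [0.5207, 0.4127, 0.3646]
tool_rot: [3.142, 0.0, 0.374]
contact_force: [-0.3, 0.6, -1.3]
opening: 0.0916
```

Run:
```python
from h import *
np.set_printoptions(precision=4,suppress=True)
o=robot.observe();print(o["tool_pos"],o["tool_rot"],o["time"],o["opening"])
w=read_camera("wrist")
for r in rails(w,.024): print(r)
for r in nets.regions_of(w,"rail0_c")[:3]:
    W=np.argwhere(r["region"])[:,::-1];print(r["score"],r["pixel"],W.min(0),W.max(0),w["img"][int(r["pixel"][1]),int(r["pixel"][0])])
print(proj(w,(.522,.413,.024)))
```

```text
[0.5207 0.4127 0.3646] [3.1416 0.0004 0.3736] 23.8 0.09162334398162823
(array([528.7,  20.2]), array([0.7501, 0.7061]), 1.569, 0.061, 0.033)
(array([183.9, 166. ]), array([0.3912, 0.3532]), -1.017, 0.079, 0.046)
(array([424.4, 230.9]), array([0.7503, 0.4066]), 1.574, 0.067, 0.034)
(array([177.8, 314.7]), array([0.4496, 0.1191]), -1.631, 0.063, 0.021)
0.75 [208.8, 82.6] [198  57] [222 106] [253 165 193]
[285.4373 163.3347]
```

Run:
```python
from h import *
w=read_camera("wrist"); save(w,"w9.png",(120,30,440,260),2.4)
```

```text
(no output)
```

View pics/w9.png

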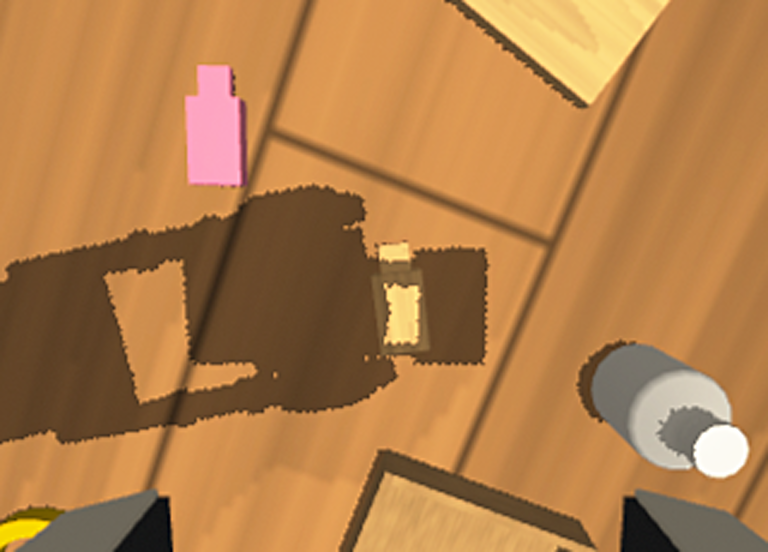

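Run:
```python
from h import *
w=read_camera("wrist"); grasp(w,(284.2,131.3),(288.3,176.7))
```

```text
L 0.0653 g [0.5224 0.4179] yaw 2.026 tcp [0.5208 0.4126 0.3646] tool yaw 0.363 tx ty 0.0033 -0.0044
```

Call:
carry_out --translation '[[0.003,-0.004,0.04],[0,0,0.045],[0,0,0.045],[0,0,0.045],[0,0,0.045],[0,0,0.045],[0,0,0.045],[0,0,0.03],[0,0,0.015],[0,0,0]]' --turn '[[0,0,-0.09],[0,0,0],[0,0,0],[0,0,0],[0,0,0],[0,0,0],[0,0,0],[0,0,0],[0,0,0],[0,0,0]]' --gripper '[-1,-1,-1,-1,-1,-1,-1,-1,-1,1]'

```text
time: 25.0
tool_pos: [0.5212, 0.4167, 0.0076]
tool_rot: [3.141, 0.004, 0.455]
contact_force: [-0.6, 0.5, 0.5]
opening: 0.0878
```

Call:
carry_out --translation '[[0,0,0],[0,0,0],[0,0,0],[0,0,0],[0,0,0],[0,0,0],[0,0,0],[0,0,0],[0,0,-0.02],[0,0,-0.04]]' --turn '[[0,0,0],[0,0,0],[0,0,0],[0,0,0],[0,0,0],[0,0,0],[0,0,0],[0,0,0],[0,0,0],[0,0,0]]' --gripper '[1,1,1,1,1,1,1,1,1,1]'

```text
time: 26.0
tool_pos: [0.5201, 0.4159, 0.0665]
tool_rot: [3.141, 0.008, 0.457]
contact_force: [0.3, -0.2, 0.2]
opening: 0.03
```

Call:
carry_out --translation '[[0,0,-0.046],[0,0,-0.046],[0,0,-0.046],[0,0,-0.046],[0,0,-0.046],[0,0,-0.046],[0,0,-0.029],[0,0,0],[0,0,0],[0,0,0]]' --turn '[[0,0,0],[0,0,0],[0,0,0.145],[0,0,0.145],[0,0,0.145],[0,0,0.145],[0,0,0.145],[0,0,0.145],[0,0,0.145],[0,0,0.145]]' --gripper '[1,1,1,1,1,1,1,1,1,1]'

```text
time: 27.0
tool_pos: [0.5222, 0.4173, 0.3746]
tool_rot: [3.141, 0.0, -0.709]
contact_force: [0.5, 0.2, -0.9]
opening: 0.03
```

Call:
carry_out --translation '[[0,0,0],[0,0,0],[0,0,0],[0,0,0],[0,0,0],[0,0,0],[0,0,0]]' --turn '[[0,0,0.145],[0,0,0.145],[0,0,0.145],[0,0,0.145],[0,0,0.145],[0,0,0.14],[0,0,0]]' --gripper '[1,1,1,1,1,1,1]'

```text
time: 27.7
tool_pos: [0.5222, 0.4173, 0.3744]
tool_rot: [3.141, -0.0, -1.569]
contact_force: [0.3, -0.2, 0.3]
opening: 0.03
```

Call:
carry_out --translation '[[0.043,0.002,0],[0.043,0.002,0],[0.043,0.002,0],[0.043,0.002,0],[0.043,0.002,0],[0.043,0.002,0],[0.043,0.002,0],[0.043,0.001,0],[0,0,0],[0,0,0]]' --turn '[[0,0,0],[0,0,0],[0,0,0],[0,0,0],[0,0,0],[0,0,0],[0,0,0],[0,0,0],[0,0,0],[0,0,0]]' --gripper '[1,1,1,1,1,1,1,1,1,1]'

```text
time: 28.7
tool_pos: [0.5082, 0.0726, 0.3748]
tool_rot: [-3.141, 0.0, -1.567]
contact_force: [0.8, -0.8, -0.9]
opening: 0.0299
```

Call:
carry_out --translation '[[0,0,0.03],[0,0,0.03],[0,0,0.014],[0,0,0],[0,0,0],[0,0,0],[0,0,0],[0,0,0]]' --turn '[[0,0,0],[0,0,0],[0,0,0],[0,0,0],[0,0,0],[0,0,0],[0,0,0],[0,0,0]]' --gripper '[1,1,1,1,0.2,0.2,0.2,0.2]'

```text
time: 29.5
tool_pos: [0.5085, 0.0734, 0.3015]
tool_rot: [-3.14, -0.0, -1.568]
contact_force: [-0.2, 0.6, 0.8]
opening: 0.0367
```

Call:
carry_out --translation '[[0,0,-0.02],[0,0,-0.04],[0,0,-0.04],[0,0,0]]' --turn '[[0,0,0],[0,0,0],[0,0,0],[0,0,0]]' --gripper '[0.2,0.2,0.2,0.2]'

```text
time: 29.9
tool_pos: [0.5097, 0.0733, 0.4067]
tool_rot: [-3.13, -0.0, -1.568]
contact_force: [0.1, 0.4, -0.8]
opening: 0.0364
```

Run:
```python
from h import *
np.set_printoptions(precision=4,suppress=True)
o=robot.observe();print(o["tool_pos"],o["tool_rot"],o["time"],o["opening"])
w=read_camera("wrist")
save(w,"w10.png")
for r in nets.tip_of(w,"flap_tab")[:2]: print(r,onz(w,r["pixel"],.288))
```

```text
[0.5097 0.0733 0.4067] [-3.1303 -0.0001 -1.5679] 29.9 0.03637541650884371
{'pixel': [255.6, 24.8], 'score': 0.7} [0.6424 0.0952 0.288 ]
```

View pics/w10.png

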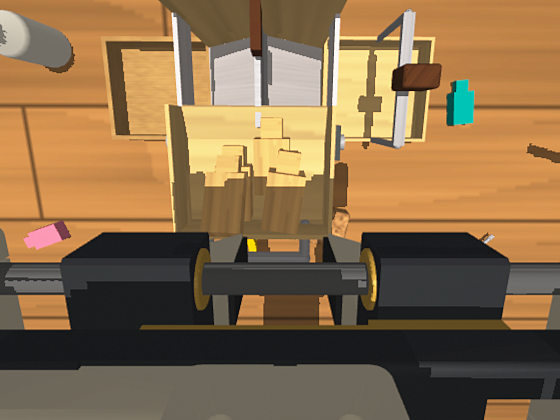

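Run:
```python
from h import *
np.set_printoptions(precision=4,suppress=True)
w=read_camera("wrist")
for px,z in [((271,118),.275),((271,137),.275),((290,152),.297),((234,147),.297),((255,107),.265)]: print(px,onz(w,px,z))
save(w,"w11.png",(160,90,350,250),4)
```

```text
(271, 118) [0.5737 0.0846 0.275 ]
(271, 137) [0.5587 0.0847 0.275 ]
(290, 152) [0.5488 0.0695 0.297 ]
(234, 147) [0.5524 0.1118 0.297 ]
(255, 107) [0.5824 0.0981 0.265 ]
```

View pics/w11.png

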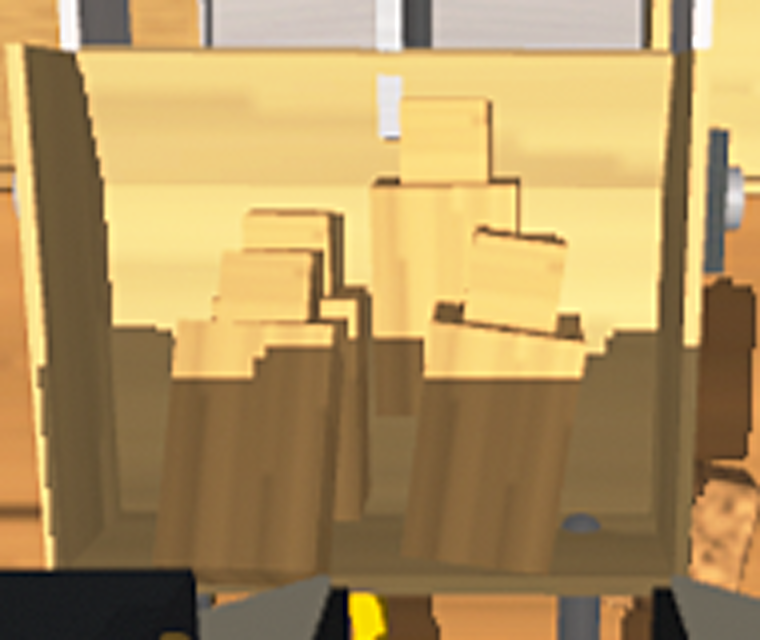

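Call:
carry_out --translation '[[0.006,-0.042,0],[0.007,-0.042,0],[0,-0.042,0],[0,0,0.045],[0,0,0.045],[0,0,0.03],[0,0,0.014],[0,0,0]]' --turn '[[0,0,0],[0,0,0],[0,0,0],[0,0,0],[0,0,0],[0,0,0],[0,0,0],[0,0,0]]' --gripper '[1,1,1,1,1,1,1,1]'

```text
time: 30.85
tool_pos: [0.6324, 0.0607, 0.2622]
tool_rot: [3.133, 0.0, -1.568]
contact_force: [-0.1, 0.7, -0.1]
opening: 0.0004
```

Call:
carry_out --translation '[[-0.015,0,0],[-0.015,0,0.001],[-0.015,0,0.003],[-0.012,0,0.004],[-0.01,0,0.004],[-0.01,0,0.005],[0,0,0]]' --turn '[[0,0,0],[0,0,0],[0,0,0],[0,0,0],[0,0,0],[0,0,0],[0,0,0]]' --gripper '[1,1,1,1,1,1,1]'

```text
time: 31.55
tool_pos: [0.6334, 0.1394, 0.2486]
tool_rot: [3.14, 0.0, -1.566]
contact_force: [-0.8, 0.1, 0.5]
opening: 0.0006
```

Call:
carry_out --translation '[[-0.006,0,0.002],[-0.006,0,0.001],[-0.004,0,0.001]]' --turn '[[0,0,0],[0,0,0],[0,0,0]]' --gripper '[1,1,1]'

```text
time: 31.85
tool_pos: [0.6339, 0.1537, 0.2454]
tool_rot: [3.141, -0.0, -1.568]
contact_force: [0.4, -1.7, 0.7]
opening: 0.0004
```

Run:
```python
from h import *
np.set_printoptions(precision=4,suppress=True)
o=robot.observe();print(o["tool_pos"],o["contact_force"])
t=read_camera("top");s=read_camera("side");w=read_camera("wrist")
def ang(a): return (.64,.097+.133*np.sin(a),.155+.133*np.cos(a))
for n,p in(("t",t),("s",s),("w",w)):
  print(n,[(np.round(r["pixel"],1).tolist(),round(r["score"],2)) for r in nets.tip_of(p,"flap_tab")[:2]],[proj(p,ang(a)).round(1) for a in(0,.55,.7)])
```

```text
[0.6339 0.1537 0.2454] [ 0.3769 -1.698   0.6671]
t [] [array([213.9, 176.3]), array([190.6, 177.6]), array([185.8, 178.3])]
s [] [array([238.5, 214.8]), array([231.5, 240. ]), array([230. , 247.7])]
w [] [array([440.3, 286.6]), array([255.5, 263.7]), array([222.1, 252.9])]
```

Call:
carry_out --translation '[[-0.004,0,0.001],[-0.004,0,0],[0,0,0]]' --turn '[[0,0,0],[0,0,0],[0,0,0]]' --gripper '[1,1,1]'

```text
time: 32.45
tool_pos: [0.6339, 0.1622, 0.2447]
tool_rot: [-3.142, 0.0, -1.568]
contact_force: [-0.3, 0.3, 0.7]
opening: 0.0001
```

Call:
carry_out --translation '[[0.03,0,0],[0.04,0,0],[0,0,-0.04],[0,0,-0.045],[0,0.045,-0.03],[0,0.045,0],[0,0.03,0],[0,0,0]]' --turn '[[0,0,0],[0,0,0],[0,0,0],[0,0,0],[0,0,0],[0,0,0],[0,0,0],[0,0,0]]' --gripper '[1,1,1,1,1,1,1,1]'

```text
time: 33.25
tool_pos: [0.5145, 0.092, 0.359]
tool_rot: [-3.14, 0.001, -1.567]
contact_force: [0.2, 0.5, 0.3]
opening: 0.0004
```

Run:
```python
from h import *
np.set_printoptions(precision=4,suppress=True)
o=robot.observe();print(o["tool_pos"],o["contact_force"])
t=read_camera("top");s=read_camera("side");w=read_camera("wrist")
def ang(a): return (.64,.097+.133*np.sin(a),.155+.133*np.cos(a))
for n,p in(("t",t),("s",s),("w",w)):
  print(n,[(np.round(r["pixel"],1).tolist(),round(r["score"],2)) for r in nets.tip_of(p,"flap_tab")[:2]],[proj(p,ang(a)).round(1) for a in(0,.55,.7)])
save(w,"w12.png",s=1.4)
```

```text
[0.5145 0.092  0.359 ] [0.209  0.5242 0.2857]
t [([184.8, 177.7], 0.86)] [array([213.9, 176.3]), array([190.6, 177.6]), array([185.8, 178.3])]
s [([231.0, 248.4], 0.74)] [array([238.5, 214.8]), array([231.5, 240. ]), array([230. , 247.7])]
w [([149.1, 25.0], 0.96), ([460.5, 79.5], 0.39)] [array([276.6,  20.4]), array([171.6,  28.2]), array([153.6,  32.3])]
```

View pics/w12.png

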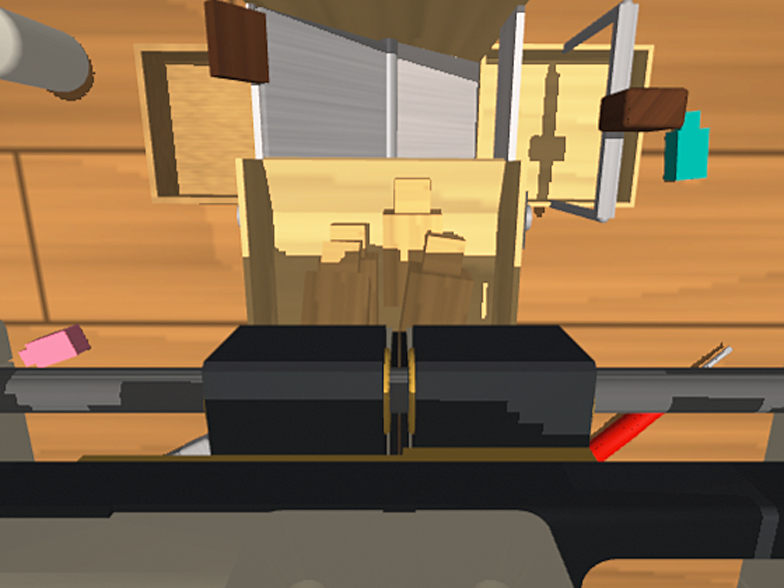

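Call:
carry_out --translation '[[-0.006,0.033,0],[0,0.033,0],[0,0.032,0],[0,0,0],[0,0,0],[0,0,0],[0,0,0],[0,0,0],[0,0,0],[0,0,0]]' --turn '[[0,0,0],[0,0,0],[0,0,-0.143],[0,0,-0.143],[0,0,-0.143],[0,0,-0.143],[0,0,-0.143],[0,0,-0.143],[0,0,-0.143],[0,0,-0.143]]' --gripper '[0.3,0.3,0.3,0.3,0.3,0.3,0.3,0.3,0.3,0.3]'

```text
time: 34.55
tool_pos: [0.4203, 0.097, 0.357]
tool_rot: [3.141, 0.001, -0.418]
contact_force: [0.4, -0.8, -0.7]
opening: 0.0322
```

Call:
carry_out --translation '[[0,0,0],[0,0,0],[0,0,0],[0,0,0],[0,0,0],[0,0,0],[0,0,0],[0,0,0]]' --turn '[[0,0,-0.143],[0,0,-0.143],[0,0,-0.141],[0,0.125,0],[0,0.125,0],[0,0.125,0],[0,0.125,0],[0,0,0]]' --gripper '[0.3,0.3,0.3,0.3,0.3,0.3,0.3,0.3]'

```text
time: 35.35
tool_pos: [0.4172, 0.0972, 0.3558]
tool_rot: [3.141, -0.498, 0.004]
contact_force: [-0.6, -0.7, -0.3]
opening: 0.0323
```

Run:
```python
from h import *
from scipy.spatial.transform import Rotation as Ro
np.set_printoptions(precision=4,suppress=True)
o=robot.observe();print(o["tool_pos"],o["tool_rot"],o["qpos"])
R=Ro.from_euler("xyz",o["tool_rot"]).as_matrix()
t=read_camera("top");s=read_camera("side");w=read_camera("wrist")
for n,p in(("t",t),("s",s),("w",w)):
  print(n,[(np.round(r["pixel"],1).tolist(),round(r["score"],2),onz(p,r["pixel"],.26)) for r in nets.tip_of(p,"tray_handle")[:2]],proj(p,(.446,.098,.26)))
print(R, "err in tool",R.T@(np.array([.445,.098,.26])-o["tool_pos"]))
```

```text
[0.4172 0.0972 0.3558] [ 3.1414 -0.4982  0.0037] [ 0.0755 -0.2019  1.8711 -0.0417  0.9756  0.0865]
t [([217.3, 248.3], 0.65, array([0.4387, 0.0912, 0.26  ]))] [214.898  245.7308]
s [([310.9, 239.3], 0.85, array([0.4437, 0.1129, 0.26  ]))] [311.0728 234.732 ]
w [([287.3, 244.1], 0.64, array([0.4758, 0.0599, 0.26  ])), ([253.1, 202.9], 0.56, array([0.4457, 0.0988, 0.26  ]))] [253.4762 203.9163]
[[ 0.8784  0.0036  0.4779]
 [ 0.0033 -1.      0.0016]
 [ 0.4779  0.0002 -0.8784]] err in tool [-0.0213 -0.0007  0.0975]
```

Call:
carry_out --translation '[[-0.021,0,0],[0,0,0.03],[0,0,0.03],[0,0,0.03],[0,0,0.022],[0,0,0]]' --turn '[[0,0,0],[0,0,0],[0,0,0],[0,0,0],[0,0,0],[0,0,0]]' --gripper '[0.3,0.3,0.3,0.3,0.3,0.3]'

```text
time: 36.25
tool_pos: [0.4548, 0.0969, 0.2461]
tool_rot: [3.141, -0.493, 0.003]
contact_force: [0.0, 0.5, 0.5]
opening: 0.0321
```

Call:
carry_out --translation '[[0,0,0],[0,0,0],[0,0,0],[0,0,0]]' --turn '[[0,0,0],[0,0,0],[0,0,0],[0,0,0]]' --gripper '[1,1,1,1]' --squeeze 25

```text
time: 36.65
tool_pos: [0.4534, 0.0972, 0.2491]
tool_rot: [3.141, -0.498, 0.003]
contact_force: [-5.9, -0.4, 0.9]
opening: 0.0108
```

Call:
carry_out --translation '[[0.0026,0,-0.0044],[0.0026,0,-0.0044],[0.0026,0,-0.0044],[0.0026,0,-0.0044],[0.0026,0,-0.0044],[0.0026,0,-0.0044],[0.0026,0,-0.0044],[0.0026,0,-0.0044],[0.0026,0,-0.0044],[0.0026,0,-0.0044]]' --turn '[[0,-0.05,0],[0,-0.05,0],[0,-0.05,0],[0,-0.05,0],[0,-0.05,0],[0,-0.05,0],[0,-0.05,0],[0,-0.05,0],[0,-0.05,0],[0,-0.05,0]]' --gripper '[1,1,1,1,1,1,1,1,1,1]'

```text
time: 37.65
tool_pos: [0.4654, 0.0971, 0.2982]
tool_rot: [3.141, 0.007, 0.003]
contact_force: [-6.6, -1.8, -1.9]
opening: 0.0107
```

Call:
carry_out --translation '[[0.0026,0,-0.0044],[0.0026,0,-0.0044],[0.0026,0,-0.0044],[0.0026,0,-0.0044],[0.0026,0,-0.0044],[0.0026,0,-0.0044],[0.0026,0,-0.0044],[0.0026,0,-0.0044],[0.0026,0,-0.0044]]' --turn '[[0,-0.05,0],[0,-0.05,0],[0,-0.05,0],[0,-0.05,0],[0,-0.05,0],[0,-0.05,0],[0,-0.05,0],[0,-0.05,0],[0,-0.05,0]]' --gripper '[1,1,1,1,1,1,1,1,1]'

```text
time: 38.55
tool_pos: [0.4968, 0.097, 0.3335]
tool_rot: [3.14, 0.455, 0.003]
contact_force: [-6.9, -1.2, 1.3]
opening: 0.0109
```

Call:
carry_out --translation '[[0.0016,0,-0.0026],[0,0,0],[0,0,0],[0,0,0],[0,0,0],[0,0,0],[0,0,0],[0,0,0]]' --turn '[[0,-0.03,0],[0,0,0],[0,0,0],[0,0,0],[0,0,0],[0,0,0],[0,0,0],[0,0,0]]' --gripper '[1,1,1,1,1,1,1,1]'

```text
time: 39.35
tool_pos: [0.4995, 0.097, 0.3352]
tool_rot: [3.141, 0.482, 0.003]
contact_force: [-5.6, -1.4, 2.8]
opening: 0.0109
```

Run:
```python
from h import *
np.set_printoptions(precision=4,suppress=True)
o=robot.observe();print(o["tool_pos"],o["tool_rot"],o["contact_force"],o["opening"])
t=read_camera("top");s=read_camera("side");w=read_camera("wrist")
c=np.zeros((420,800,3),np.uint8);c[:,:560]=w["img"][:,:,::-1]
c[:210,560:]=cv2.resize(t["img"][150:255,160:280,::-1],(240,210),interpolation=cv2.INTER_CUBIC)
c[210:,560:]=cv2.resize(s["img"][170:275,200:320,::-1],(240,210),interpolation=cv2.INTER_CUBIC)
cv2.imwrite("pics/c13.png",c)
```

```text
[0.4995 0.097  0.3352] [3.1406 0.4815 0.0025] [-5.5533 -1.4217  2.8061] 0.0109489996361336
```

View pics/c13.png

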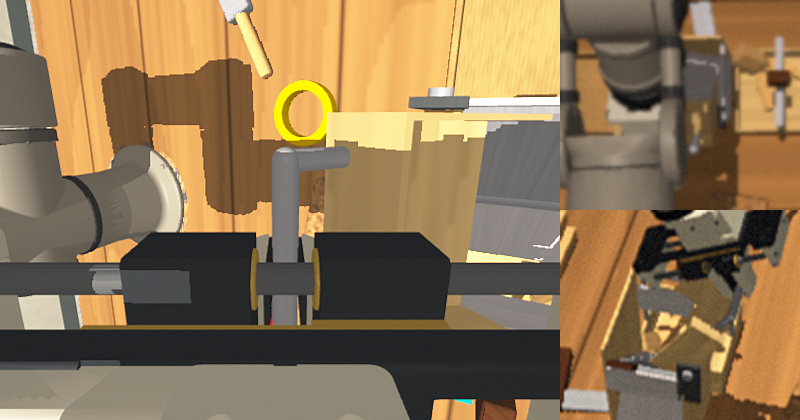

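Call:
carry_out --translation '[[-0.0052,0,0.0088],[0.0052,0,-0.0088],[-0.0052,0,0.0088],[0.0052,0,-0.0088],[-0.0052,0,0.0088],[0.0052,0,-0.0088],[0,0,0],[0,0,0]]' --turn '[[0,0.1,0],[0,-0.1,0],[0,0.1,0],[0,-0.1,0],[0,0.1,0],[0,-0.1,0],[0,0,0],[0,0,0]]' --gripper '[1,1,1,1,1,1,1,1]'

```text
time: 40.3
tool_pos: [0.4949, 0.0982, 0.3395]
tool_rot: [-3.14, 0.489, 0.005]
contact_force: [-15.8, 3.0, 13.8]
opening: 0.0111
```

Call:
carry_out --translation '[[-0.0052,0,0.0088],[-0.0052,0,0.0088],[-0.0052,0,0.0088],[-0.0052,0,0.0088],[-0.0052,0,0.0088],[-0.0052,0,0.0088],[-0.0052,0,0.0088],[-0.0052,0,0.0088],[-0.0052,0,0.0088],[-0.0042,0,0.007]]' --turn '[[0,0.1,0],[0,0.1,0],[0,0.1,0],[0,0.1,0],[0,0.1,0],[0,0.1,0],[0,0.1,0],[0,0.1,0],[0,0.1,0],[0,0.08,0]]' --gripper '[1,1,1,1,1,1,1,1,1,1]'

```text
time: 41.3
tool_pos: [0.448, 0.0981, 0.2586]
tool_rot: [-3.139, -0.512, 0.003]
contact_force: [-14.4, 0.1, 31.2]
opening: 0.0107
```

Call:
carry_out --translation '[[-0.0005,0,0.001],[0,0,0],[0,0,0],[0,0,0],[0,0,0]]' --turn '[[0,0.01,0],[0,0,0],[0,0,0],[0,0,0],[0,0,0]]' --gripper '[1,1,0.3,0.3,0.3]'

```text
time: 41.8
tool_pos: [0.4468, 0.0971, 0.2544]
tool_rot: [3.141, -0.51, 0.003]
contact_force: [-0.1, -0.2, -0.4]
opening: 0.0292
```

Call:
carry_out --translation '[[0,0,-0.03],[0,0,-0.04],[0,0,-0.045],[0,0,0],[0,0,0],[0,0,0],[0,0,0],[0,0,0],[0,0,0],[0,0,0]]' --turn '[[0,0,0],[0,0,0],[0,0,0],[0,-0.127,0],[0,-0.127,0],[0,-0.127,0],[0,-0.127,0],[0,0,0.143],[0,0,0.143],[0,0,0.143]]' --gripper '[0.3,0.3,0.3,0.3,0.3,0.3,0.3,0.3,0.3,0.3]'

```text
time: 42.8
tool_pos: [0.391, 0.0969, 0.3538]
tool_rot: [3.142, -0.0, -0.432]
contact_force: [-0.3, -1.0, -0.6]
opening: 0.0321
```

Call:
carry_out --translation '[[0,0,0],[0,0,0],[0,0,0],[0,0,0],[0,0,0],[0,0,0],[0,0,0],[0,0,0],[0.02,-0.03,-0.03],[0.02,-0.03,-0.02]]' --turn '[[0,0,0.143],[0,0,0.143],[0,0,0.143],[0,0,0.143],[0,0,0.143],[0,0,0.143],[0,0,0.143],[0,0,0.143],[0,0,0],[0,0,0]]' --gripper '[0.3,0.3,0.3,0.3,0.3,0.3,0.3,0.3,0.3,0.3]'

```text
time: 43.8
tool_pos: [0.4508, 0.0568, 0.4055]
tool_rot: [-3.14, -0.0, -1.569]
contact_force: [0.1, 0.3, 0.8]
opening: 0.0321
```

Run:
```python
from h import *
np.set_printoptions(precision=4,suppress=True)
o=robot.observe();print(o["tool_pos"],o["tool_rot"],o["contact_force"],o["opening"],o["time"])
w=read_camera("wrist");t=read_camera("top");s=read_camera("side")
c=np.zeros((420,800,3),np.uint8);c[:,:560]=w["img"][:,:,::-1]
c[:210,560:]=cv2.resize(t["img"][150:255,160:280,::-1],(240,210),interpolation=cv2.INTER_CUBIC)
c[210:,560:]=cv2.resize(s["img"][170:275,200:320,::-1],(240,210),interpolation=cv2.INTER_CUBIC)
cv2.imwrite("pics/c14.png",c)
for p in(t,s,w): print([(np.round(r["pixel"],1).tolist(),round(r["score"],2)) for r in nets.tip_of(p,"rail0_c")[:6]])
```

```text
[0.4508 0.0568 0.4055] [-3.1398 -0.     -1.5688] [0.1015 0.2972 0.7996] 0.032118832452658765 43.8
[([115.5, 263.4], 0.67), ([207.2, 268.2], 0.25), ([265.1, 194.3], 0.19)]
[([264.1, 194.0], 0.55), ([264.3, 204.8], 0.3)]
[([399.9, 38.2], 0.79), ([29.0, 199.2], 0.72), ([370.4, 19.5], 0.57), ([410.0, 5.9], 0.54)]
```

View pics/c14.png

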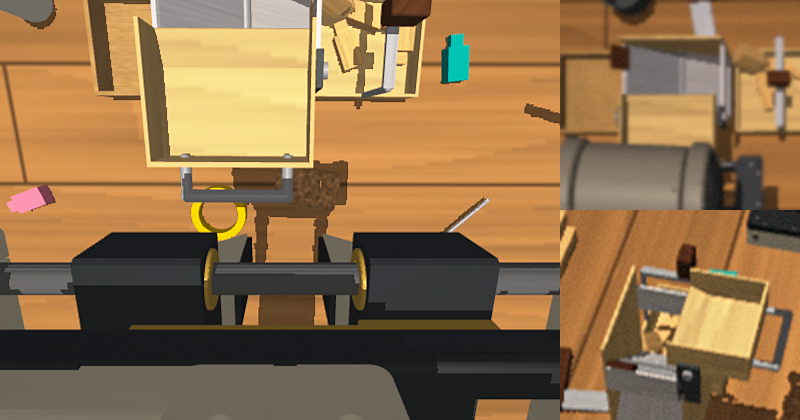

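Call:
carry_out --translation '[[0.035,-0.02,0],[0.035,-0.02,0],[0.035,-0.02,0],[0.035,-0.02,0],[0,0,0]]' --turn '[[0,0,0],[0,0,0],[0,0,0],[0,0,0],[0,0,0]]' --gripper '[-1,-1,-1,-1,-1]'

```text
time: 44.6
tool_pos: [0.5315, -0.0858, 0.4026]
tool_rot: [3.14, -0.0, -1.573]
contact_force: [-1.7, 0.3, 1.0]
opening: 0.0675
```

Run:
```python
from h import *
np.set_printoptions(precision=4,suppress=True)
o=robot.observe();print(o["tool_pos"],o["tool_rot"],o["time"])
w=read_camera("wrist");s=read_camera("side")
c=np.zeros((560,800,3),np.uint8)
c[:,:]=0
a=cv2.resize(w["img"][0:230,180:440,::-1],None,fx=2,fy=2,interpolation=cv2.INTER_CUBIC);c[:460,:520]=a
b=cv2.resize(s["img"][180:275,205:300,::-1],(280,280),interpolation=cv2.INTER_CUBIC);c[:280,520:]=b
cv2.imwrite("pics/c15.png",c)
print([(np.round(r["pixel"],1).tolist(),round(r["score"],2)) for r in nets.tip_of(w,"rail0_c")[:6]])
for n,z in(("basket",0),("basket_bar",.17),("basket_grip",.21)): print(n,[(r["pixel"],r["score"],onz(w,r["pixel"],z)) for r in nets.tip_of(w,n)[:1]])
print(proj(s,(.615,-.054,.02)),proj(s,(.615,.03,.09)))
```

```text
[ 0.5315 -0.0858  0.4026] [ 3.1405 -0.0003 -1.5734] 44.6
[([298.3, 93.4], 0.61)]
basket [([265.4, 105.8], 0.91, array([ 0.6131, -0.0553,  0.    ]))]
basket_bar [([256.5, 98.5], 0.68, array([ 0.6163, -0.0551,  0.17  ]))]
basket_grip [([255.1, 96.9], 0.56, array([ 0.6159, -0.057 ,  0.21  ]))]
[263.74  236.126] [256.4681 243.1221]
```

View pics/c15.png

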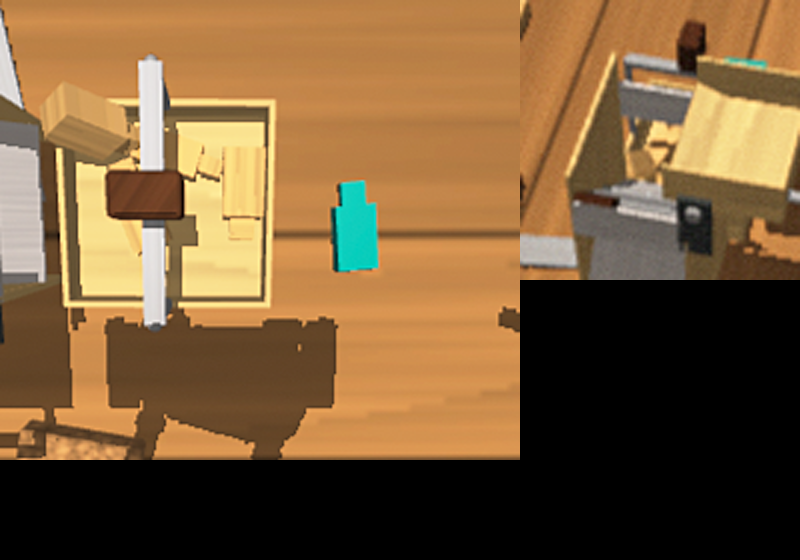

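Call:
carry_out --translation '[[-0.015,-0.042,0],[-0.015,-0.042,0],[0,0,0],[0,0,0],[0,0,0],[0,0,0],[0,0,0],[0,0,0],[0,0,0],[0,0,0]]' --turn '[[0,0,0],[0,0,-0.143],[0,0,-0.143],[0,0,-0.143],[0,0,-0.143],[0,0,-0.143],[0,0,-0.143],[0,0,-0.143],[0,0,-0.143],[0,0,-0.143]]' --gripper '[-1,-1,-1,-1,-1,-1,-1,-1,-1,-1]'

```text
time: 45.9
tool_pos: [0.6144, -0.0516, 0.4055]
tool_rot: [-3.141, -0.003, -0.276]
contact_force: [-1.0, 0.4, -0.8]
opening: 0.0921
```

Call:
carry_out --translation '[[0,0,0],[0,0,0],[0,0,0],[0,0,0]]' --turn '[[0,0,-0.143],[0,0,-0.137],[0,0,0],[0,0,0]]' --gripper '[-1,-1,-1,-1]'

```text
time: 46.3
tool_pos: [0.6146, -0.0521, 0.4053]
tool_rot: [3.141, -0.003, -0.006]
contact_force: [-0.4, -0.0, 0.5]
opening: 0.0917
```

Run:
```python
from h import *
np.set_printoptions(precision=4,suppress=True)
o=robot.observe();print(o["tool_pos"],o["tool_rot"],o["time"])
w=read_camera("wrist")
for n,z in(("basket_bar",.17),("basket_grip",.21)): print(n,[(r["pixel"],r["score"],onz(w,r["pixel"],z)) for r in nets.tip_of(w,n)[:1]])
# leaning rail corners seen in crop c15 re-evaluated needs old pose; instead report rail candidates now
for r in nets.regions_of(w,"rail0_c")[:5]:
    m=r["region"];W=np.argwhere(m)[:,::-1];c,wh,a=cv2.minAreaRect(W.astype(np.float32));print(round(r["score"],2),m.sum(),r["pixel"],wh,a,onz(w,r["pixel"],.08))
save(w,"hold.png")
```

```text
[ 0.6146 -0.0521  0.4053] [ 3.1414 -0.0026 -0.0057] 46.3
basket_bar [([283.1, 177.2], 0.58, array([ 0.6136, -0.0542,  0.17  ]))]
basket_grip [([288.5, 183.7], 0.96, array([ 0.6193, -0.0541,  0.21  ]))]
0.97 393 [300.2, 195.1] (21.0, 40.0) 90.0 [ 0.6377 -0.0959  0.08  ]
```

Call:
carry_out --translation '[[0.001,0.002,0.045],[0,0,0.045],[0,0,0.045],[0,0,0.045],[0,0,0.025],[0,0,0.01],[0,0,0],[0,0,0],[0,0,0],[0,0,0]]' --turn '[[0,0,0],[0,0,0],[0,0,0],[0,0,0],[0,0,0],[0,0,0],[0,0,0],[0,0,0],[0,0,0],[0,0,0]]' --gripper '[-1,-1,-1,-1,-1,-1,1,1,1,1]' --squeeze 35

```text
time: 47.5
tool_pos: [0.6169, -0.055, 0.1915]
tool_rot: [3.141, -0.005, -0.003]
contact_force: [0.5, -0.5, 0.3]
opening: 0.0644
```

Call:
carry_out --translation '[[0,0,0],[0,0,0],[0,0,0],[0,0,0],[0,0,0],[0,0,0],[0,0,0]]' --turn '[[0,0,0],[0,0,0],[0,0,0],[0,0,0],[0,0,0],[0,0,0],[0,0,0]]' --gripper '[1,1,1,1,1,1,1]'

```text
time: 48.2
tool_pos: [0.6159, -0.0548, 0.1896]
tool_rot: [-3.142, -0.001, -0.003]
contact_force: [-1.5, 0.1, -0.7]
opening: 0.0218
```

Call:
carry_out --translation '[[0,0,-0.002],[0,0,-0.002],[0,0.003,0],[0,0.005,0],[0,0.005,0],[0,0.005,0],[0,0.006,0],[0,0.006,0],[0,0.006,0],[0,0.006,0]]' --turn '[[0,0,0],[0,0,0],[0,0,0],[0,0,0],[0,0,0],[0,0,0],[0,0,0],[0,0,0],[0,0,0],[0,0,0]]' --gripper '[1,1,1,1,1,1,1,1,1,1]'

```text
time: 49.2
tool_pos: [0.6161, -0.0975, 0.1939]
tool_rot: [3.141, -0.002, -0.003]
contact_force: [0.6, -0.8, -5.6]
opening: 0.0214
```

Call:
carry_out --translation '[[0,0.006,0],[0,0.006,0],[0,0.006,0],[0,0.006,0],[0,0.006,0],[0,0.006,0],[0,0.006,0],[0,0.003,0],[0,0,0],[0,0,0]]' --turn '[[0,0,0],[0,0,0],[0,0,0],[0,0,0],[0,0,0],[0,0,0],[0,0,0],[0,0,0],[0,0,0],[0,0,0]]' --gripper '[1,1,1,1,1,1,1,1,1,1]'

```text
time: 50.2
tool_pos: [0.6159, -0.1418, 0.1939]
tool_rot: [-3.142, -0.002, -0.003]
contact_force: [0.5, 0.6, -5.1]
opening: 0.0223
```

Run:
```python
from h import *
np.set_printoptions(precision=4,suppress=True)
o=robot.observe();print(o["tool_pos"],o["contact_force"],o["torque"],o["opening"])
for c in("side","wrist","top"):
    p=read_camera(c);print(c)
    for r in nets.regions_of(p,"rail0_c")[:7]:
        m=r["region"];print(round(r["score"],2),m.sum(),np.round(r["pixel"]),onz(p,r["pixel"],.03),p["img"][int(r["pixel"][1]),int(r["pixel"][0])])
    save(p,"p_%s.png"%c)
```

```text
[ 0.6159 -0.1418  0.1939] [ 0.4552  0.552  -5.1163] [ 0.0204 -0.0762 -0.0025] 0.022279547126315732
side
0.77 194 [303. 411.] [0.3883 0.4633 0.03  ] [247 144 163]
wrist
top
0.57 336 [201. 270.] [0.3604 0.181  0.03  ] [158 103  58]
0.56 165 [116. 263.] [0.3867 0.4696 0.03  ] [229 117 140]
0.56 56 [286. 193.] [ 0.6211 -0.1116  0.03  ] [98 72 45]
```

Call:
carry_out --translation '[[0,0,0.002],[0,0,0.002],[0,0,0.0],[0,0,0],[0,0,0],[0,0,0],[0,0,0],[0,0,-0.02],[0,0,-0.045],[0,0,-0.045]]' --turn '[[0,0,0],[0,0,0],[0,0,0],[0,0,0],[0,0,0],[0,0,0],[0,0,0],[0,0,0],[0,0,0],[0,0,0]]' --gripper '[1,1,1,-1,-1,-1,-1,-1,-1,-1]'

```text
time: 51.5
tool_pos: [0.6153, -0.1417, 0.3007]
tool_rot: [-3.141, -0.0, -0.003]
contact_force: [0.8, -0.7, 0.6]
opening: 0.0734
```

Call:
carry_out --translation '[[0,0,-0.045],[0,0,-0.045],[0,0.01,0],[0,0,0]]' --turn '[[0,0,0],[0,0,0],[0,0,0],[0,0,0]]' --gripper '[-1,-1,-1,-1]'

```text
time: 51.9
tool_pos: [0.6157, -0.1528, 0.3909]
tool_rot: [3.14, -0.004, -0.004]
contact_force: [-0.2, 1.3, -1.0]
opening: 0.0914
```

Run:
```python
from h import *
np.set_printoptions(precision=4,suppress=True)
o=robot.observe();print(o["tool_pos"],o["tool_rot"],o["time"])
w=read_camera("wrist");s=read_camera("side");t=read_camera("top")
print(proj(w,(.616,-.142,0)),proj(s,(.616,-.142,.05)),proj(t,(.616,-.142,.05)))
c=np.zeros((600,800,3),np.uint8)
c[:400,:800]=cv2.resize(w["img"][0:240,40:520,::-1],(800,400),interpolation=cv2.INTER_CUBIC)
q=lambda p,x,y,h,v,W,H:cv2.resize(p["img"][y-v:y+v,x-h:x+h,::-1],(W,H),interpolation=cv2.INTER_CUBIC)
a=proj(s,(.616,-.06,.06)).astype(int);c[400:,:400]=q(s,a[0],a[1],60,30,400,200)
a=proj(t,(.616,-.08,.05)).astype(int);c[400:,400:]=q(t,a[0],a[1],60,30,400,200)
cv2.imwrite("pics/c16.png",c)
```

```text
[ 0.6157 -0.1528  0.3909] [ 3.1402 -0.0044 -0.004 ] 51.9
[283.5877 151.9944] [269.7659 209.4688] [295.0023 193.7326]
```

Run:
```python
from h import *
w=read_camera("wrist");print(w["img"].shape)
for r in nets.regions_of(w,"rail0_c")[:7]:print(round(r["score"],2),r["region"].sum(),np.round(r["pixel"]),onz(w,r["pixel"],.03).round(3))
for r in nets.tip_of(w,"rail0_c")[:7]:print("tip",round(r["score"],2),np.round(r["pixel"]),onz(w,r["pixel"],.03).round(3))
z=.05
xs=np.arange(.72,.50,-.006);ys=np.arange(.03,-.25,-.0035)
px=np.array([[proj(w,(x,y,z)) for y in ys] for x in xs],np.float32)
im=cv2.remap(cv2.GaussianBlur(w["img"],(3,3),0),px,None,cv2.INTER_LINEAR)
B=im[...,2].astype(int)
print("y from",ys[0],"to",ys[-1])
for x,row in zip(xs,B): print("%.3f "%x+"".join("0123456789"[min(9,v//22)] for v in row))
```

```text
(420, 560, 3)
0.57 441 [299. 192.] [ 0.637 -0.197  0.03 ]
0.56 877 [284. 139.] [ 0.614 -0.118  0.03 ]
tip 0.7 [289. 190.] [ 0.621 -0.194  0.03 ]
y from 0.03 to -0.24649999999999997
0.720 33333333333333333333333333333333333333333333333333333333333333333333333333333333
0.714 33333333333333333333333333333333333333333333333333333333333333333333333333333333
0.708 33333333333333333333333333333333333333333333333333333566333333333333333333333333
0.702 33333333333333333333333333333333333333333333333333333444433333333333333333333333
0.696 33333333333333333333333333333334333333333333333333333444433333333333333333333333
0.690 33333333333333333333333333333444444433333333333333333444433333333333333333333333
0.684 33333333333333333333333333444444444444445555555553344444455555555555556533333333
0.678 33333333333333333333333333444444444444444422222222223444422222222222224533333333
0.672 33333333333333333333333333444443333344444444434533554444444455555553224533333333
0.666 22223333333333333333333333443333333333334443222222333444433333466663225533333333
0.660 1111133333333333333333333332333333333333333
[... 1599 characters left out ...]
3333
0.546 11122113333333333333333333335555554322222222222233333444422222222222222333333333
0.540 11122113333333333333333333333333321111112221111112333444321111111111112333333333
0.534 11122233333333333333333333333333331111113331111111133444311111111111112333333333
0.528 11123333333333333333333333333333311111233331111111113444311111111111133333333333
0.522 11123333333333333333333333333333211112333331111111111232111111111111233333333333
0.516 11123333333333333333333333333332111113333331111111111111111111111233333333333333
0.510 11123333333333333333333333333321111123333331111111111111111111111333333333333333
0.504 11123333333333333333333333333211111133333332111111111111111111111333333333333333
```

Call:
carry_out --translation '[[0.025,-0.037,0],[0.025,-0.037,0],[0.024,-0.037,0],[0,0,0.045],[0,0,0.045],[0,0,0.045],[0,0,0.045],[0,0,0.045],[0,0,0.045],[0,0,0]]' --turn '[[0,0,0],[0,0,0],[0,0,0],[0,0,0],[0,0,0],[0,0,0],[0,0,0],[0,0,0],[0,0,0],[0,0,0]]' --gripper '[1,1,1,1,1,1,1,1,1,1]'

```text
time: 53.2
tool_pos: [0.6858, -0.0401, 0.1121]
tool_rot: [-3.139, 0.013, -0.003]
contact_force: [-0.8, 0.1, -0.3]
opening: 0.0165
```

Run:
```python
from h import *
o=robot.observe();print(o["tool_pos"].round(4),o["contact_force"].round(2))
s=read_camera("side")
print(proj(s,(.684,-.068,.058)),proj(s,(.684,-.068,.1)),proj(s,o["tool_pos"]))
B=cv2.GaussianBlur(s["img"],(3,3),0)
print("side red/blue rows 180-250 cols 225-300")
for y in range(180,252,2): print(y,"".join("0123456789"[min(9,int(v)//22)] for v in B[y,225:305,2]))
```

```text
[ 0.6858 -0.0401  0.1121] [-0.82  0.06 -0.32]
[243.28207914 221.4107398 ] [242.60785965 212.67096171] [239.38947644 216.72228167]
side red/blue rows 180-250 cols 225-300
180 01122222222222222211000023433356777777653100000122232222222222222333333333333333
182 00001122222222111000001233333334455666664210001123566554443333222333333333333333
184 11100000000000000011233333333333233333333332222334677777777776666554333333333333
186 11232211111111122333344445433333333322222222222233333344455666677765433333333333
188 22233333333333334444433444433333233332222222122222333333223322333333333333333333
190 21123333333333333333333333333321112221112222112333333333332222333333333333333333
192 22123334433333333333333333333311111121111222211233333333443333333333333333333333
194 21113343333333333333333333333211112211211122111222222222222333333333344333333333
196 10012333333333333333333333332111111111211111123333222222222222222233344433333333
198 00000111223433333333333344331111122211122222345555543222222222222232344333333333
200 1111100002453111111122222221111111111112333344444443333332222222233344323333
[... 1429 characters left out ...]
66666666666542223333
236 22222222222222221111111111123345555555555555666666666666665666666666666432233333
238 22222222222222221111111111112222333334444555666666666666666666666666665322222233
240 22222222222222222222222111112222222222222223333444445555566666666666664321111111
242 22222222222333344456776655543222222222222222222222222223333444555566653211111111
244 11122344445676677777777887774222222222222222222222222222222222222233333344322221
246 11111122333445566666777777765322222222222222222222222222222222222222223577788776
248 32111111000013566666666666666555432222222222222222222222222222222222222334455566
250 44444333322246777777777776666665421134443211122222222222222222222222221111111122
```

Call:
carry_out --translation '[[0,0,0.02],[0,0,0.02],[0,0,0.004],[0,0,0]]' --turn '[[0,0,0],[0,0,0],[0,0,0],[0,0,0]]' --gripper '[1,1,1,1]'

```text
time: 53.65
tool_pos: [0.6914, -0.0412, 0.078]
tool_rot: [3.141, -0.004, -0.003]
contact_force: [0.4, -0.4, 0.6]
opening: 0.0006
```

Call:
carry_out --translation '[[-0.002,0.006,0],[-0.003,0.006,0],[-0.004,0.006,0],[-0.005,0.006,0],[-0.005,0.006,0],[-0.005,0.006,0],[-0.005,0.006,0],[-0.005,0.006,0],[0,0,0]]' --turn '[[0,0,0],[0,0,0],[0,0,0],[0,0,0],[0,0,0],[0,0,0],[0,0,0],[0,0,0],[0,0,0]]' --gripper '[1,1,1,1,1,1,1,1,1]'

```text
time: 54.55
tool_pos: [0.6554, -0.09, 0.076]
tool_rot: [3.141, -0.001, -0.004]
contact_force: [-1.0, 2.2, 4.5]
opening: 0.0004
```

Call:
carry_out --translation '[[-0.003,0.008,0],[-0.003,0.008,0],[0,0,0],[0,0,-0.03],[0,0,-0.045],[0,0,-0.045],[0,0,-0.045],[0,0,-0.045],[-0.017,0.02,-0.045],[-0.017,0.024,-0.045]]' --turn '[[0,0,0],[0,0,0],[0,0,0],[0,0,0],[0,0,0],[0,0,0],[0,0,0],[0,0,0],[0,0,0],[0,0,0]]' --gripper '[1,1,1,1,1,1,1,1,1,1]'

```text
time: 55.55
tool_pos: [0.6169, -0.1464, 0.3723]
tool_rot: [3.141, -0.001, -0.002]
contact_force: [0.6, -1.0, 0.5]
opening: 0.0002
```

```bash
cat >> h.py <<'E'
def amap(p,x0,x1,y0,y1,z,dx=.006,dy=.0035):
    xs=np.arange(x0,x1,-dx);ys=np.arange(y0,y1,-dy)
    px=np.array([[proj(p,(x,y,z)) for y in ys] for x in xs],np.float32)
    im=cv2.remap(cv2.GaussianBlur(p["img"],(3,3),0),px,None,cv2.INTER_LINEAR)
    for x,row in zip(xs,im[...,2].astype(int)): print("%.3f "%x+"".join("0123456789"[min(9,v//22)] for v in row))
E
python3 - <<'E'
from h import *
o=robot.observe();print(o["tool_pos"].round(4),o["contact_force"].round(2))
w=read_camera("wrist")
for n,z in(("basket_bar",.17),("basket_grip",.21)): print(n,[(r["pixel"],r["score"],onz(w,r["pixel"],z).round(4)) for r in nets.tip_of(w,n)[:1]])
for r in nets.tip_of(w,"rail0_c")[:7]:print("tip",round(r["score"],2),np.round(r["pixel"]),onz(w,r["pixel"],.03).round(3))
amap(w,.71,.53,-.03,-.25,.05)
E
```

```text
[ 0.6169 -0.1464  0.3723] [ 0.55 -1.03  0.48]
basket_bar [([275.1, 205.7], 0.89, array([ 0.6071, -0.174 ,  0.17  ]))]
basket_grip [([277.1, 216.8], 0.68, array([ 0.61  , -0.1748,  0.21  ]))]
tip 0.76 [273. 216.] [ 0.599 -0.226  0.03 ]
0.710 333333333333333333333333333333333333333333333333333333333333331
0.704 443333334443333443333333333333333333343433333333333333333333331
0.698 444444444444444444444444444444444444444444444444444433333443431
0.692 444444444444444444444444437765444433333333333333333334449995431
0.686 444444444444444444444444347323456776544444444444444444449999431
0.680 444444444444444444444444365433332223346655433434444444449997331
0.674 444444444444433433333333457777433333332333333344444434799994331
0.668 444444333333333333333333543332233233332333333333334565999973331
0.662 444444444444444444443333743223333333332333333353333334999966761
0.656 444444444444443333333335642332233222333333333357777645999832221
0.650 333333333333333333333334455323334333333333333334777645999864331
0.644 444444433333333333333346444333244444432443333336767545999777761
0.638 3333333333333333333
[... 534 characters left out ...]

0.590 444444444444444444333333333333323333333333333334432111111111111
0.584 444444444444444443333333333333333333333333333334444443354211111
0.578 444444444444444433333333333333333333333333333344454433356333331
0.572 444444444444444433333333333333333333333333333344544433465333351
0.566 444444444444444433333333333333333333333333333344544333574333461
0.560 444444444444444433332333333333333333333333333444444333663333671
0.554 444444444444444432233333333333333333333333333444443335743334741
0.548 444444444444444222222222223333333323333333334444443336633336631
0.542 444444444444444222222332222222222333343323334444443357533337531
0.536 444444444444444222222444422222222222244433344444433366333356431
```

Call:
carry_out --translation '[[-0.004,0.035,0],[-0.004,0.035,0],[0,0,0],[0,0,0]]' --turn '[[0,0,0],[0,0,0.1],[0,0,0.11],[0,0,0]]' --gripper '[-1,-1,-1,-1]'

```text
time: 56.15
tool_pos: [0.609, -0.2168, 0.368]
tool_rot: [-3.14, 0.003, -0.215]
contact_force: [-0.5, -0.1, -1.4]
opening: 0.0279
```

Run:
```python
from h import *
o=robot.observe();print(o["tool_pos"].round(4),o["tool_rot"].round(3))
w=read_camera("wrist");t=read_camera("top")
for n,z in(("basket",0),("basket_bar",.17),("basket_grip",.21)): 
  for p in(w,t):print(n,[(np.round(r["pixel"],1),round(r["score"],2),onz(p,r["pixel"],z).round(4)) for r in nets.tip_of(p,n)[:1]])
for p in(w,t):
  for r in nets.tip_of(p,"rail0_c")[:7]:print("tip",round(r["score"],2),np.round(r["pixel"]),onz(p,r["pixel"],.03).round(3))
for r in nets.regions_of(w,"basket")[:1]:
    m=r["region"].astype(np.uint8);print(m.sum());
# grip block dark region in wrist
h=w["img"].astype(int);m=((h[...,0]>50)&(h[...,0]<125)&(h[...,2]<50)&(h[...,0]-h[...,2]>35)).astype(np.uint8)
m=cv2.morphologyEx(m,cv2.MORPH_OPEN,np.ones((5,5)))
k,l,st,ce=cv2.connectedComponentsWithStats(m)
for i in range(1,k):
    if st[i][4]>150:
        W=np.array([onz(w,q,.226)[:2] for q in np.argwhere(l==i)[:,::-1]],np.float32)
        print("block?",st[i],cv2.minAreaRect(W*1000))
amap(w,.71,.52,-.08,-.27,.05)
```

```text
[ 0.609  -0.2168  0.368 ] [-3.14e+00  3.00e-03 -2.15e-01]
basket [(array([281.2, 133. ]), 0.87, array([ 0.6122, -0.1739,  0.    ]))]
basket [(array([303.4, 200.6]), 0.91, array([ 0.597, -0.174,  0.   ]))]
basket_bar [(array([273.8, 143.4]), 0.59, array([ 0.6064, -0.1756,  0.17  ]))]
basket_bar [(array([373., 214.]), 0.68, array([ 0.5372, -0.3763,  0.17  ]))]
basket_grip [(array([275. , 148.5]), 0.92, array([ 0.6084, -0.1778,  0.21  ]))]
basket_grip [(array([308.9, 194.1]), 0.57, array([ 0.5964, -0.1752,  0.21  ]))]
tip 0.61 [281. 172.] [ 0.601 -0.226  0.03 ]
tip 0.69 [117. 263.] [0.387 0.466 0.03 ]
tip 0.48 [297. 194.] [ 0.616 -0.15   0.03 ]
9642
block? [    0     0   159   191 13821] ((460.4164123535156, -101.07841491699219), (137.8117218017578, 138.20993041992188), 68.31038665771484)
block? [148 110  26  65 638] ((514.931640625, -150.35601806640625), (11.670766830444336, 56.11339569091797), 2.0873847007751465)
block? [183 119  39  18 425] ((551.6229248046875, -147.44046020507812), (12.727814674377441, 33.16067886352539), 66.53902435302734)
block? [262 146  21  20 220] ((603.9904785
[... 2034 characters left out ...]
112333333333446999
0.584 4445734777777777776666763332111111111113333333333444468
0.578 4436537777777777777777733355555332111123333333334444443
0.572 4447357777777777777777533455554333333333333333334444442
0.566 4465357777777777777777533555543333333333333333344444432
0.560 4474333333457777777777734555543333333333333333344444422
0.554 4444567765433333356777534555533333333333333333222223322
0.548 4444444444566776443332235555433333333333333333222222222
0.542 4444444444444444456743445555333333333333333333222222222
0.536 4444444444444444444322455545533332233333333332222222222
0.530 4444444444444444444222455544322333333332233332222222222
0.524 4444444444444444442222555443222222222233333322222222222
```

Call:
carry_out --translation '[[-0.009,-0.039,0],[0,0,0],[0,0,0],[0,0,0],[0,0,0],[0,0,0.045],[0,0,0.045],[0,0,0.045],[0,0,0.03],[0,0,0.013]]' --turn '[[0,0,0],[0,0,0],[0,0,0],[0,0,0],[0,0,0],[0,0,0],[0,0,0],[0,0,0],[0,0,0],[0,0,0]]' --gripper '[-1,-1,-1,-1,-1,-1,-1,-1,-1,-1]'

```text
time: 57.7
tool_pos: [0.6075, -0.1765, 0.1892]
tool_rot: [-3.14, 0.004, -0.214]
contact_force: [-0.2, -0.1, 1.1]
opening: 0.092
```

Call:
carry_out --translation '[[0,0,0],[0,0,0],[0,0,0],[0,0,0],[0,0,0],[0,0,0],[0,0,0],[0,0,0],[0,0,0],[0,0,0]]' --turn '[[0,0,0],[0,0,0],[0,0,0],[0,0,0],[0,0,0],[0,0,0],[0,0,0],[0,0,0],[0,0,0],[0,0,0]]' --gripper '[1,1,1,1,1,1,1,1,1,1]'

```text
time: 58.7
tool_pos: [0.6087, -0.1762, 0.1924]
tool_rot: [-3.141, -0.001, -0.213]
contact_force: [-4.0, 0.8, 3.3]
opening: 0.0218
```

Run:
```python
from h import *
np.set_printoptions(precision=4,suppress=True)
t=read_camera("top");s=read_camera("side")
for k in range(2):
    a=[r for r in nets.tip_of(t,"notch") if abs(r["pixel"][0]-374)<15];b=[r for r in nets.tip_of(s,"notch") if abs(r["pixel"][0]-304)<15]
    print([(r["pixel"],r["score"]) for r in a],[(r["pixel"],r["score"]) for r in b])
    if a: print(onz(t,a[0]["pixel"],.256))
    if b: print(onz(s,b[0]["pixel"],.256))
# arm line from saved initial top view: bright/grey pixels
im=cv2.imread("pics/t0.png");im=cv2.resize(im,(560,420),interpolation=cv2.INTER_AREA)
hsv=cv2.cvtColor(im,cv2.COLOR_BGR2HSV);m=((hsv[...,1]<60)&(hsv[...,2]>130)).astype(np.uint8);m[:195]=0;m[245:]=0;m[:,:355]=0;m[:,480:]=0
W=np.array([onz(t,q,.25)[:2] for q in np.argwhere(m)[:,::-1]])
v=cv2.fitLine(W.astype(np.float32),cv2.DIST_HUBER,0,.01,.01).ravel();print(len(W),v,np.arctan2(v[1],v[0]))
pr=(W-v[2:])@v[:2];print("ends",v[2:]+v[:2]*pr.min(),v[2:]+v[:2]*pr.max())
# print the side & top profile near tip
for y in range(196,226): print(y,"".join("0123456789"[min(9,int(x)//26)] for x in im[y,350:430,0]))
```

```text
[([373.8, 214.4], 0.88)] [([307.4, 124.0], 0.58)]
[ 0.531  -0.3568  0.256 ]
[ 0.5389 -0.3436  0.256 ]
[([373.8, 214.4], 0.88)] [([307.4, 124.0], 0.58)]
[ 0.531  -0.3568  0.256 ]
[ 0.5389 -0.3436  0.256 ]
485 [ 0.2763  0.9611  0.4991 -0.4949] 1.2908949
ends [ 0.455  -0.6483] [ 0.5499 -0.318 ]
196 11122212211121211122221112211112221121212222222222121221111111111111111111111111
197 22111212211222211111221212222222222222222222222222111111111111111111111111111111
198 22122222222211222111211122222222212222212221222211111111111111111111111111111111
199 12111212121111111111111111111111111111111111111111111111111111111111111111111111
200 11111111111111111111111111111111111111111111111111111111111111111111111111111111
201 11111111111111111111111111111111111111111111111111111111111111111111111111111111
202 11111111111111111111111111112111111111111111111111111111111221111111122112221122
203 22222222222222222222222222222222221222222211221222222222222222222222222222222222
204 22222222222222222222222222222222212222222222222222222222222222222222222222222222
205 22222222222222222222222222212221222222
[... 1042 characters left out ...]
34444444444444333332
218 12222222222222222222222222222222223344555566666665555443322344444444444444444443
219 11111222222222222222222222222222222223334455556666665555444444444444444444444444
220 11111111122222222222222222222222222222222333345555665665555555444444444444444444
221 11111011111112122222222222222222222222222222233445555566666655555454444444444444
222 11111111111111111222222222222222222222222222222233344555555555555555544444444444
223 11111111111111111111222222222222222222222222222222222334555555555665555544444444
224 22222111111111111111112222222222222222222222222222222223334455555555555555544444
225 22222222111111111111111111112222222222222222222222222222223334445555555555555554
```

Call:
carry_out --translation '[[0,0,-0.01],[0,0,-0.02],[0,0,-0.03],[0,0,-0.03],[0,0,-0.02],[0,0,-0.012],[-0.008,0,0],[-0.008,0,0],[0,0,0],[0,0,0]]' --turn '[[0,0,0],[0,0,0],[0,0,0],[0,0,0],[0,0,0],[0,0,0.03],[0,0,0.036],[0,0,0],[0,0,0],[0,0,0]]' --gripper '[1,1,1,1,1,1,1,1,1,1]'

```text
time: 60.0
tool_pos: [0.5933, -0.1722, 0.3149]
tool_rot: [-3.141, -0.002, -0.278]
contact_force: [-1.1, -0.3, -5.1]
opening: 0.0218
```

Run:
```python
from h import *
np.set_printoptions(precision=4,suppress=True)
o=robot.observe();p=o["tool_pos"];y=o["tool_rot"][2];print(p,o["tool_rot"],o["contact_force"],o["opening"],o["time"])
e=np.array([.540,-.351])-p[:2];print("tx ty",e[0]*np.cos(y)+e[1]*np.sin(y),e[0]*np.sin(y)-e[1]*np.cos(y))
w=read_camera("wrist");s=read_camera("side");t=read_camera("top")
for n in("basket_bar","basket_grip"):
  a=nets.tip_of(t,n)[:2];b=nets.tip_of(s,n)[:2]
  print(n,[(r["pixel"],round(r["score"],2)) for r in a],[(r["pixel"],round(r["score"],2)) for r in b])
print("expected bar",proj(t,p-[0,0,.0215]),proj(s,p-[0,0,.0215]))
```

```text
[ 0.5933 -0.1722  0.3149] [-3.1411 -0.0019 -0.2784] [-1.0625 -0.2593 -5.0925] 0.021836757525666092 60.0
tx ty -0.00207463065465361 0.186596463002562
basket_bar [] [([280.4, 145.9], 0.76)]
basket_grip [([216.2, 217.8], 0.69)] [([281.8, 136.4], 0.85)]
expected bar [310.4124 191.8595] [278.7301 148.1827]
```

Call:
carry_out --translation '[[-0.002,0.01,0],[0,0.02,0],[0,0.02,0],[0,0.02,0],[0,0.02,0],[0,0.02,0],[0,0.02,0],[0,0.02,0],[0,0.02,0],[0,0.012,0]]' --turn '[[0,0,0],[0,0,0],[0,0,0],[0,0,0],[0,0,0],[0,0,0],[0,0,0],[0,0,0],[0,0,0],[0,0,0]]' --gripper '[1,1,1,1,1,1,1,1,1,1]'

```text
time: 61.35
tool_pos: [0.5404, -0.3488, 0.3146]
tool_rot: [3.142, -0.002, -0.28]
contact_force: [-0.2, 0.1, -5.5]
opening: 0.022
```

Call:
carry_out --translation '[[0,0.005,0],[0,0,0],[0,0,0]]' --turn '[[0,0,0],[0,0,0],[0,0,0]]' --gripper '[1,1,1]'

```text
time: 61.65
tool_pos: [0.5402, -0.3508, 0.3148]
tool_rot: [-3.141, -0.002, -0.278]
contact_force: [0.1, 0.3, -5.1]
opening: 0.0215
```

Run:
```python
from h import *
np.set_printoptions(precision=4,suppress=True)
o=robot.observe();p=o["tool_pos"];y=o["tool_rot"][2];print(p,o["tool_rot"],o["contact_force"],o["opening"],o["time"])
e=np.array([.540,-.351])-p[:2];print("tx ty",e[0]*np.cos(y)+e[1]*np.sin(y),e[0]*np.sin(y)-e[1]*np.cos(y))
w=read_camera("wrist");s=read_camera("side");t=read_camera("top")
for n in("notch","basket_bar","basket_grip"):
  for q in(t,s,w): print(n,[(np.round(r["pixel"],1),round(r["score"],2)) for r in nets.tip_of(q,n)[:2]])
for q in(t,s,w): print("bar",proj(q,p-[0,0,.0215]),"notch",proj(q,(.54,-.351,.256)))
save(s,"s_h.png")
B=cv2.GaussianBlur(s["img"],(3,3),0)
for yy in range(90,160,2): print(yy,"".join("0123456789"[min(9,int(v)//26)] for v in B[yy,270:350,2]))
```

```text
[ 0.5402 -0.3508  0.3148] [-3.1405 -0.002  -0.2784] [ 0.1314  0.311  -5.0607] 0.021506721034888286 61.65
tx ty -0.00013026202886722477 0.0002779128424567391
notch [(array([371. , 212.9]), 0.54)]
notch [(array([305.9, 121. ]), 0.73)]
notch [(array([284.6, 218.2]), 0.61)]
basket_bar [(array([375.9, 209.8]), 0.95)]
basket_bar [(array([306.2, 113.9]), 0.84)]
basket_bar []
basket_grip [(array([379.7, 212.6]), 0.86), (array([133.8, 177. ]), 0.69)]
basket_grip [(array([310.1, 100. ]), 0.6), (array([299.7, 142. ]), 0.54)]
basket_grip [(array([286.1, 269.2]), 0.93), (array([284.5, 184.2]), 0.68)]
bar [374.9526 210.2949] notch [371.7097 211.2836]
bar [307.924  113.1753] notch [307.5066 122.4927]
bar [283.9057 240.0249] notch [283.773  220.7105]
90 12222222222111111111111000000000111111110000000000000110111111211111122222211356
92 12222222222222222222222221111111222211100000000000011111001111111111222112211356
94 22222222222222222222222222222223332111100000000011111111112211001123332112212356
96 22222222222222222222222222222233321000000000000011111233223332222234542112112456
98 2222222222222222
[... 1914 characters left out ...]
11111224455555555543
144 22222222233321223333333333332211222222211111122222122222222111112245555555554432
146 22222223333222233333333333332211222222111112222222222222221111122455555555543211
148 22222222222333333333333333322111111111111112222222222222221111122344445555432211
150 22222222222222233333233333322111111111111111222221122222211111122222233444322222
152 22222222222222222222233333322211111111111112222222233211111111222222222222222212
154 22222222222222222222222222333332221111111112222112332111111122222222222222222212
156 22222222222222222222222222222222333332211111111222221111111222222222222222222222
158 22222222222222222222222222222222222223333322222221111111112222222222222222222122
```

Call:
carry_out --translation '[[0,0,0.006],[0,0.001,0.006],[0,0,0.006],[0,0,0.006],[0,0,0.006],[0,0,0.005],[0,0,0.005],[0,0,0]]' --turn '[[0,0,0],[0,0,0],[0,0,0],[0,0,0],[0,0,0],[0,0,0],[0,0,0],[0,0,0]]' --gripper '[1,1,1,1,1,1,1,1]'

```text
time: 63.05
tool_pos: [0.5396, -0.3521, 0.2739]
tool_rot: [-3.14, -0.001, -0.279]
contact_force: [0.3, 1.8, -4.7]
opening: 0.0216
```

Call:
carry_out --translation '[[0,0,0.004],[0,0,0.004],[0,0,0.004],[0,0,0]]' --turn '[[0,0,0],[0,0,0],[0,0,0],[0,0,0]]' --gripper '[1,1,1,1]'

```text
time: 63.45
tool_pos: [0.5398, -0.3522, 0.2623]
tool_rot: [-3.141, -0.002, -0.279]
contact_force: [0.7, 2.7, -2.3]
opening: 0.0218
```

Call:
carry_out --translation '[[0,-0.001,0.004],[0,-0.001,0.004],[0,-0.001,0.004],[0,0,0],[0,0,0]]' --turn '[[0,0,0],[0,0,0],[0,0,0],[0,0,0],[0,0,0]]' --gripper '[1,1,1,1,1]'

```text
time: 63.95
tool_pos: [0.5406, -0.3497, 0.251]
tool_rot: [-3.142, -0.002, -0.279]
contact_force: [-1.3, -1.2, -1.6]
opening: 0.0217
```

Call:
carry_out --translation '[[0,0.001,0.004],[0,0,0.004],[0,0,0],[0,0,0],[0,0,0]]' --turn '[[0,0,0],[0,0,0],[0,0,0],[0,0,0],[0,0,0]]' --gripper '[1,1,1,1,1]'

```text
time: 64.45
tool_pos: [0.5405, -0.3502, 0.243]
tool_rot: [-3.141, -0.002, -0.279]
contact_force: [2.0, 1.9, 0.0]
opening: 0.0219
```

Call:
carry_out --translation '[[0,0,0.002],[0,0,0],[0,0,0],[0,0,0],[0,0,0],[0,0,0]]' --turn '[[0,0,0],[0,0,0],[0,0,0],[0,0,0],[0,0,0],[0,0,0]]' --gripper '[1,1,1,1,1,1]'

```text
time: 65.05
tool_pos: [0.5404, -0.3504, 0.2409]
tool_rot: [-3.141, -0.002, -0.279]
contact_force: [1.4, 1.7, 0.4]
opening: 0.022
```

Run:
```python
from h import *
np.set_printoptions(precision=4,suppress=True)
f=[]
for i in range(2):
    for c in("wrist","side","top"): P=read_camera(c);f.append(robot.observe()["contact_force"]);
    
    for q in (P,): pass
print(np.mean(f,0),np.std(f,0));p=robot.observe()["tool_pos"]
w=read_camera("wrist");s=read_camera("side");t=read_camera("top")
for n in("notch","basket_bar"):
  for q in(t,s,w): print(n,[(np.round(r["pixel"],1),round(r["score"],2)) for r in nets.tip_of(q,n)[:2]],proj(q,p-[0,0,.0215]))
```

```text
[1.3836 2.2708 0.2197] [0.4264 0.3769 0.5373]
notch [(array([371.3, 214.8]), 0.72), (array([365.3, 204.5]), 0.5)] [368.4661 212.0098]
notch [(array([308.5, 132.2]), 0.63)] [306.8984 131.4726]
notch [] [283.8795 240.0298]
basket_bar [(array([369.8, 211.1]), 0.72), (array([361.6, 203.7]), 0.66)] [368.4661 212.0098]
basket_bar [(array([307. , 132.2]), 0.69)] [306.8984 131.4726]
basket_bar [] [283.8795 240.0298]
```

Call:
carry_out --translation '[[0.0005,-0.001,0.001],[0,0,0],[0,0,0],[0,0,0],[0,0,0]]' --turn '[[0,0,0],[0,0,0],[0,0,0],[0,0,0],[0,0,0]]' --gripper '[1,1,1,1,1]' --squeeze 8

```text
time: 66.3
tool_pos: [0.5408, -0.3499, 0.2398]
tool_rot: [-3.141, -0.001, -0.279]
contact_force: [-2.6, -0.6, 0.7]
opening: 0.0224
```

Call:
carry_out --translation '[[0,0,0],[0,0,0],[0,0,0],[0,0,0],[0,0,0],[0,0,0],[0,0,0],[0,0,0],[0,0,0],[0,0,0]]' --turn '[[0,0,0],[0,0,0],[0,0,0],[0,0,0],[0,0,0],[0,0,0],[0,0,0],[0,0,0],[0,0,0],[0,0,0]]' --gripper '[1,1,0.4,0.3,0.2,0.1,0,-0.2,-0.5,-0.7]'

```text
time: 67.3
tool_pos: [0.5411, -0.3496, 0.2398]
tool_rot: [-3.141, -0.002, -0.279]
contact_force: [-0.6, 0.5, 0.2]
opening: 0.0651
```

Call:
carry_out --translation '[[0,0,0],[0,0,-0.01],[0,0,-0.02],[0,0,-0.03],[0,0,-0.04],[0,0,-0.04],[0,0,0],[0,0,0],[0,0,0],[0,0,0]]' --turn '[[0,0,0],[0,0,0],[0,0,0],[0,0,0],[0,0,0],[0,0,0],[0,0,0],[0,0,0],[0,0,0],[0,0,0]]' --gripper '[-0.7,-0.7,-0.7,-0.7,-0.7,-0.7,-0.7,-0.7,-0.7,-0.7]'

```text
time: 68.3
tool_pos: [0.5406, -0.3494, 0.3783]
tool_rot: [-3.14, 0.001, -0.279]
contact_force: [1.2, 0.0, -0.8]
opening: 0.0775
```

Run:
```python
from h import *
np.set_printoptions(precision=4,suppress=True)
o=robot.observe();print(o["tool_pos"],o["contact_force"],o["time"])
for i in range(2):
  w=read_camera("wrist");s=read_camera("side");t=read_camera("top")
  for n,z in(("notch",.22),("basket_bar",.22),("basket_grip",.26),("rail0_c",.1),("tray_handle",.26)):
    for k,q in(("t",t),("s",s),("w",w)): print(n,k,[(np.round(r["pixel"],1),round(r["score"],2),onz(q,r["pixel"],z)[:2]) for r in nets.tip_of(q,n)[:2]])
print(proj(s,(.4457,.0988,.26)))
amap(w,.66,.44,-.24,-.46,.10)
```

```text
[ 0.5406 -0.3494  0.3783] [ 1.2466  0.0369 -0.7617] 68.3
notch t [(array([369.7, 212.2]), 0.88, array([ 0.5397, -0.354 ])), (array([222.6, 195.9]), 0.43, array([0.5921, 0.0818]))]
notch s [(array([239.1, 322.9]), 0.6, array([0.5672, 0.3647])), (array([306.4, 131.4]), 0.57, array([ 0.5419, -0.3497]))]
notch w []
basket_bar t [(array([369.5, 210.6]), 0.93, array([ 0.5445, -0.3535]))]
basket_bar s [(array([306.9, 131.4]), 0.9, array([ 0.5403, -0.35  ]))]
basket_bar w [(array([283.4, 189.6]), 0.97, array([ 0.5395, -0.3493]))]
basket_grip t [(array([372.7, 212.7]), 0.71, array([ 0.5356, -0.3527])), (array([364.4, 204.1]), 0.4, array([ 0.5606, -0.3296]))]
basket_grip s [(array([307.7, 120.3]), 0.96, array([ 0.5407, -0.357 ]))]
basket_grip w [(array([288. , 198.1]), 0.66, array([ 0.5437, -0.3492])), (array([284.4, 157.2]), 0.59, array([ 0.5501, -0.3161]))]
rail0_c t []
rail0_c s [(array([312.3, 150.9]), 0.59, array([ 0.5246, -0.3933]))]
rail0_c w [(array([312. , 137.8]), 0.73, array([ 0.5844, -0.3197])), (array([286.5, 210.4]), 0.72, array([ 0.5282, -0.401 ]))]
tray_handle t [(array([216.2,
[... 3089 characters left out ...]

0.498 333333336366433333333333332332233344444333333333322244221111111
0.492 333333345223233333333333333333333444443333333333222233333333221
0.486 333333345533322222433333333333333444442333333333222233333333333
0.480 333333332111123334532222233333334444433322223332222333333333333
0.474 433333111111233333222333322222234444433333333222222333333333333
0.468 333331111113333333111111122333244444333333333332223333333333333
0.462 333211111133333332111111111233344444222222233322223333333333333
0.456 332111113333333331111111111123444443122333222222233333333333333
0.450 211111233333333321111111111113444442111223333333233333333333332
0.444 222222333333333333322112222112444431233333333333333333333333332
```

Call:
carry_out --translation '[[0,0,-0.03],[0,0,-0.02],[-0.005,-0.044,0],[-0.005,-0.044,0],[-0.005,-0.044,0],[-0.005,-0.044,0],[-0.005,-0.044,0],[-0.005,-0.044,0],[-0.005,-0.044,0],[-0.004,-0.044,0]]' --turn '[[0,0,0],[0,0,0],[0,0,0],[0,0,0],[0,0,0],[0,0,0],[0,0,0],[0,0,0],[0,0,0],[0,0,0]]' --gripper '[-0.7,-0.7,-0.7,-0.7,-0.7,-0.7,-0.7,-0.7,-0.7,-0.7]'

```text
time: 71.1
tool_pos: [0.6001, 0.0013, 0.4302]
tool_rot: [-3.141, -0.002, -0.279]
contact_force: [0.6, -0.2, 0.3]
opening: 0.078
```

Run:
```python
from h import *
np.set_printoptions(precision=4,suppress=True)
o=robot.observe();print(o["tool_pos"],o["contact_force"],o["time"])
w=read_camera("wrist");t=read_camera("top");s=read_camera("side")
for k,q in(("t",t),("s",s),("w",w)):
  print(k,[(np.round(r["pixel"],1),round(r["score"],2),onz(q,r["pixel"],.1)[:2]) for r in nets.tip_of(q,"rail0_c")[:4]])
  print([(np.round(r["pixel"],1),round(r["score"],2)) for r in nets.tip_of(q,"basket_bar")[:2]])
hsv=cv2.cvtColor(w["img"],cv2.COLOR_RGB2HSV)
print("sat map at z .12 (grey low = metal, pale high)")
xs=np.arange(.69,.53,-.006);ys=np.arange(.19,-.12,-.004)
px=np.array([[proj(w,(x,y,.12)) for y in ys] for x in xs],np.float32)
im=cv2.remap(hsv,px,None,cv2.INTER_NEAREST)
for x,r in zip(xs,im): print("%.3f "%x+"".join("." if p[1]<50 else ("#" if p[2]>170 and p[1]<175 else "-") for p in r))
for n,q0 in(("glue",(.681,.423)),("tape",(.356,.162)),("sander",(.406,.007)),("pot",(.784,.209))):
  print(n,[onz(t,r["pixel"],0)[:2] for r in nets.tip_of(t,n)[:1]],q0)
```

```text
[0.6001 0.0013 0.4302] [ 0.638  -0.1869  0.2885] 71.1
t [(array([376.4, 216.8]), 0.67, array([ 0.5321, -0.4049])), (array([115.3, 263. ]), 0.63, array([0.3908, 0.4429]))]
[(array([367.8, 214.1]), 0.69), (array([248.5, 252.6]), 0.48)]
s [(array([310.9, 151. ]), 0.53, array([ 0.5292, -0.3917])), (array([197.9, 373.3]), 0.17, array([0.6527, 0.4562]))]
[(array([308.3, 130.8]), 0.79)]
w []
[]
sat map at z .12 (grey low = metal, pale high)
0.690 .#############################################################################
0.684 .--------------------------------------------#################################
0.678 -------------------------------------------..#################################
0.672 .........---------------------------------...#################################
0.666 ............................-.------------...#################################
0.660 ........................................-#...#################################
0.654 ........................................-#...#################################
0.648 .........................................#...--##############
[... 1119 characters left out ...]
###
0.564 ##################################---------------------------#################
0.558 #################################----------------------------#################
0.552 #################################-----------.----------------#################
0.546 #################################-----------..---------------#################
0.540 ################################------------...-------------##################
0.534 ################################------------...-------------##################
glue [array([0.6733, 0.4274])] (0.681, 0.423)
tape [array([ 0.5533, -0.4163])] (0.356, 0.162)
sander [array([0.4064, 0.0203])] (0.406, 0.007)
pot [array([0.6794, 0.4258])] (0.784, 0.209)
```

```bash
python3 -c "
from cell import robot
print(robot.hand_in())"
```

```text
the job is handed in; nothing more can be done
None
```

I handed the job in at about 71 s. By my checks all four rails are in the basket, and it hangs released in the balancer's notch. I could not view a picture of the final state, because I had used up the 16 pictures, so the last checks are numeric only.

- **Loading:** I laid all four pale rails in the tray and left the pink and turquoise look-alikes alone. The last rail was dropped about 20 mm and the stack slipped, but all four stayed in the tray.
- **Flap and tray:** I pushed the flap over to about +0.70 rad, towards the basket. I tipped the tray to about 0.98 rad, jogged it three times and brought it back level. The last picture of the tray showed it empty.
- **Basket:** One rail was left leaning on the basket's rim. I drew the basket away from the chute and nudged that rail in, which also shifted and turned the basket a little.
- **Hanging:** I lowered the basket's bar into the notch until the wrist carried almost no weight and the arm had sunk about 35 mm. I held it there for over a second before letting go.

**Last checks:**
- The networks place the bar and notch at the same spot in the side view, and within about 5 mm in the top view.
- The bar has not moved since release, and the tray handle is at its level position.
- The funnel is clear and I found no loose rail on the bench.
- The gripper is touching nothing.

**Unsure:**
- I never counted the four rails one by one in the basket; I infer it because none is anywhere else.
- The last bystander check was poor. The sander read 13 mm off and the glue bottle 9 mm, probably network noise. The tape and pot readings were plainly false detections. I never knowingly touched any of them.

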